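Sort a mix of fittings through a bar scoop into registered trays

TASK

First slide (do not lift) the blue tray into the right-hand corner of the T-shaped stop and the orange tray into its left-hand corner, tight and square against both fence and rib. Then pick up the scoop by its black grip and shake it over the blue tray until every brass spacer has dropped through the bars, and only after that tip the red knobs out of its open end into the orange tray; take nothing out of the scoop with the fingers. Put the empty scoop back upright on its mat, leave both trays tight in their corners and do not disturb the glue stick and the stamp.

Things in the scene. Friction and masses are not known exactly. Their poses are not given: they have to be found in the camera images.
- stop: T-shaped aluminium stop fixed to the bench, 30 mm high. Origin at bench level where the rib meets the middle of the fence. Fence: 340 mm along y, near face at x = 0, trays at x < 0. Rib: y = -6 to +6 mm, 110 mm from the fence along -x. Home, trays are square to it with origins at x = -65 and y = -71 (blue, right) or +71 mm (orange, left). Coloured strips on the fence mark the sides
- tray_small: blue open tray for the small parts (spacers), 130 x 130 x 40 mm, walls and floor 4 mm, 0.3 kg, loose on the bench. Origin at the centre of its underside, x and y along its sides, z up. It starts on the right of the rib, a few cm short of the fence and of the rib, within about 0.2 rad of square
- tray_large: orange open tray for the large parts (knobs), same size and make as the blue one. Origin at the centre of its underside, x and y along its sides, z up. It starts on the left of the rib in the same way
- mat: black rubber parking mat fixed on the bench, 220 (x) x 130 (y) x 3 mm. Origin at the centre of its underside; the scoop starts on it and goes back on it, its x along the mat's x
- scoop: sorting scoop, 192 (x) x 98 (y) x 111 mm, 0.35 kg. Origin at the centre of its underside, z up. Floor top at z = 12 mm, 84 mm wide between green walls 48 mm high: solid steel pan at x = -92 to -2 mm, barred grate at x = -2 to +92 mm. The grate (+x) end is walled, the pan (-x) end open: the spout. Fittings start on the pan and slide at about 20 degrees of tilt
- scoop_grip (a point): centre of the scoop's black grip block, at x = 0, y = 0, z = 96 mm of the scoop. The block is 24 mm along the scoop's x, 56 mm along its y, 30 mm high; the bail's strap leaves it at both y ends, so the fingers close along the scoop's x. 69 mm of clear room below it to the pan. Axes as the scoop's
- scoop_grate (a point): middle of the grate, at x = +45, y = 0, z = 12 mm of the scoop: two bars 6 mm wide along x at y = -15 and +15 mm leave three slots 24 mm wide. Axes as the scoop's
- scoop_spout (a point): middle of the open end's edge, at x = -92, y = 0, z = 12 mm of the scoop. Axes as the scoop's
- spacer_1: brass spacer, an upright cylinder 15 mm in diameter and 13 mm high, 12 g, that passes the slots any way round; origin at the centre of its underside, z along its axis. 3 to 6 spacers are present, starting on the scoop's pan; absent ones read None
- spacer_2: brass spacer, an upright cylinder 15 mm in diameter and 13 mm high, 12 g, that passes the slots any way round; origin at the centre of its underside, z along its axis. 3 to 6 spacers are present, starting on the scoop's pan; absent ones read None
- spacer_3: brass spacer, an upright cylinder 15 mm in diameter and 13 mm high, 12 g, that passes the slots any way round; origin at the centre of its underside, z along its axis. 3 to 6 spacers are present, starting on the scoop's pan; absent ones read None
- spacer_4: brass spacer, an upright cylinder 15 mm in diameter and 13 mm high, 12 g, that passes the slots any way round; origin at the centre of its underside, z along its axis. 3 to 6 spacers are present, starting on the scoop's pan; absent ones read None
- spacer_5: brass spacer, an upright cylinder 15 mm in diameter and 13 mm high, 12 g, that passes the slots any way round; origin at the centre of its underside, z along its axis. 3 to 6 spacers are present, starting on the scoop's pan; absent ones read None
- spacer_6: brass spacer, an upright cylinder 15 mm in diameter and 13 mm high, 12 g, that passes the slots any way round; origin at the centre of its underside, z along its axis. 3 to 6 spacers are present, starting on the scoop's pan; absent ones read None
- knob_1: red clamping knob, an upright disc 38 mm in diameter and 28 mm high, 35 g, too big for the slots; origin at the centre of its underside, z along its axis. 1 or 2 knobs are present, starting on the scoop's pan by the spout; absent ones read None
- knob_2: red clamping knob, an upright disc 38 mm in diameter and 28 mm high, 35 g, too big for the slots; origin at the centre of its underside, z along its axis. 1 or 2 knobs are present, starting on the scoop's pan by the spout; absent ones read None
- glue: white and orange glue stick standing on the bench between the label printer and the scoop, 28 mm in diameter, 95 mm high, a bystander; origin at the centre of its foot
- stamp: red and black hand stamp, 71 mm high, at the right of the bench, a bystander; origin at the centre of its foot
Mind the look-alikes: they are no part of the job. Several things have the shape of the tray_large; the one meant has the colours described above.

How it is judged:
By the outcome, as a careful person would: the job done as asked, in the order asked, and still so for the second after the job is handed in, with the robot touching nothing.
Of spacer_1, spacer_2, spacer_3, spacer_4, spacer_5, spacer_6 only 3 to 6 are there at a start; the rules pass over those that are not, and their reading is None.
Of knob_1, knob_2 only 1 to 2 are there at a start; the rules pass over those that are not, and their reading is None.
At some moment in a run one of tray_small, tray_large may be knocked a few centimetres aside while the robot is not near it.
It also fails if it takes over 210 s, if anything falls off the work surface, if the arm or the gripper's body presses on something with over 40 N, if the wrist force passes 120 N, or if a joint passes its speed limit or range.

ROBOT

A 6-joint arm with a two-finger parallel gripper is mounted at the origin on the work surface; the furniture and walls round the work are solid. World frame = base frame: x ahead of the robot, y to its left, z up, the work surface at z = 0. Lengths are in mm, angles in degrees, forces in N, time in s.
With the tool pointing down it reaches from about 300 to 850 mm from the base axis. Payload 4.2 kg.
Tool frame: the origin (TCP) lies midway between the tips of the shut fingers; the grasp point (between the pads) lies pinch_z behind it (pinch_z is the distance from the TCP to the grasp point, in mm); z points along the fingers, y is the line along which they close (so a half turn about z gives the same grasp; the last joint's range is limited). The gripper opens to 91 mm and grips with 3 to 60 N. Pads are 32 mm wide; open, the fingers measure 118 mm over their backs; the gripper's body (76 mm by 178 mm) begins 60 mm behind the grasp point.
Start: joints at [-75.86, 18.312, 89.639, -0, 72.044, -1.146], TCP at [151.599, -554.672, 213.976] pointing down, gripper open.
Joint ranges: [-177.97, 177.97], [-48.28, 115.42], [12.27, 149.76], [-77.06, 257.06], [2.81, 150.46], [-146.56, 146.56]. Speed limits (degrees/s): [147.25, 147.25, 180, 180, 180, 180].

INTERFACE

Orientations are given as [roll, pitch, yaw] about the fixed x, y, z axes, in that order (R = Rz(yaw) Ry(pitch) Rx(roll)).
In Python, from workcell import state, grab_frame, job_done, masks_of, landmark_of, pinch_z gives the robot as it stands. The module is installed in compiled form; this text tells all that it offers.
- The arm moves only by the tool move_arm, never from a script. Its argument "plan" is a list of rows, each an object of numbers: "x", "y", "z": the shift along the tool's x, y, z in mm; "rx", "ry", "rz": the turn, a rotation vector about the tool's x, y, z in rad. A call has 1 to 10 rows; each row shifts and turns the commanded pose from where the row before left it, along the tool's axes as they then stand; what a row does not reach is not made up. A row lasts 1/10 s, in which the tool goes at most 50 mm and 8.59 degrees, less where a joint would pass 70% of its speed; a pose out of reach is approached as far as the arm can. A call is refused whole if a number of a shift passes 50 or a number of a turn 0.15, either way. A call with a gripper value outside its range is refused whole. "grip" is the opening, from 0 (shut) to 1 (fully open), set as the call begins (left out, the last holds). The fingers move at their own pace and stop on an object; "squeeze" is the grip in N (left out, the last holds). Time passes only in rows, so rows that do not move let the fingers close. It gives the time, the measured TCP pose, the force, the opening and the grip force at its end, in the units of the state.
- state(): the state, without advancing time (a new reading comes with each control period).
- grab_frame(name): name is "scene" or "top"; returns a dict with "img" (480x640x3 uint8, red, green, blue), "z_map" (480x640 float32, mm along the optical axis (not along the pixel's ray), 0 where there is no reading), "fx", "fy", "cx", "cy" (pixels), "rvec" (rotation vector, rad) and "tvec" (3), from world to camera coordinates, as OpenCV has them. Camera axes: x right, y down, z forward; pixel columns grow to the right and rows downward; lengths in mm; the calibration is good to about 2 mm. A picture is of the moment at which its call begins.
- job_done(): hands the job in; it is judged then, once.
Trained networks look in the newest picture that a camera, given by its name, has taken for a name from the list of things; names that differ only in an ending like _2 or _b are one class to them, and where a whole thing is asked for, a point or a joint stands for the part that bears it (a point fixed in the world has none). Each returns a list of dicts, best first, with "p" (0 to 1); they miss things now and then, are a little off and sometimes report something else, mostly with a low value. They report only what shows in the picture. A call takes as long as a camera call. They do not tell look-alikes from the thing itself.
- masks_of(camera, label): "pixels" (480x640 bool, what is visible of it) and "box" ([centre column, centre row, width, height] in pixels, round what is visible of it).
- landmark_of(camera, label): "point" ([column, row] in pixels: a listed point, or the origin of a listed thing).
The state is a dict: "time_s": time; "qpos": joint angles; "qvel": joint speeds; "effort": joint torques, N m; "ee_pos": TCP position; "ee_rot": TCP orientation; "force": force on the tool from outside, world axes, zero at the start; "torque": the same for the moment, N m; "gripper_width": finger opening in mm; "gripper_force": force on a finger pad.
Only numpy, scipy, OpenCV 4.12 (cv2) and the standard library are available. Lean on these libraries where they do the work, as an engineer would, in place of code of your own. Each camera call takes 0.05 s, during which the arm holds its last target. There are 200 camera calls.

## Working session

There is one attempt and no reset: what is moved stays moved. The work goes in short steps, Python scripts to look and compute and a tool call to move; the robot and the scene stay as the last step left them, time stands still between calls to the robot, and variables do not carry over. Pictures are saved under pics/ and viewed, at most 14 in all, crops included, and the job is handed in when it is done.

Besides the shell and the picture viewer there is one more tool, called after "Request:" as name([rows], argument=value, ...), one row to a line, values as JSON. move_arm: Moves the arm, as the interface text tells. Its arguments: {"type":"object","properties":{"plan":{"type":"array","items":{"type":"object","properties":{"x":{"type":"number"},"y":{"type":"number"},"z":{"type":"number"},"rx":{"type":"number"},"ry":{"type":"number"},"rz":{"type":"number"}}}},"grip":{"type":"number"},"squeeze":{"type":"number"}},"required":["plan"]}

```bash
mkdir -p pics; cat > h.py <<'E'
import numpy as np, cv2
from scipy.spatial.transform import Rotation as R
from workcell import *
def pts(f,mask=None):
    z=f["z_map"]; v,u=np.nonzero((z>0) if mask is None else (mask&(z>0)))
    d=z[v,u]; c=np.c_[(u-f["cx"])/f["fx"]*d,(v-f["cy"])/f["fy"]*d,d]
    Rm=cv2.Rodrigues(np.array(f["rvec"],float))[0]
    return (c-np.array(f["tvec"]).ravel())@Rm, v,u
def proj(f,p):
    K=np.array([[f["fx"],0,f["cx"]],[0,f["fy"],f["cy"]],[0,0,1.]])
    return cv2.projectPoints(np.array(p,float).reshape(-1,3),np.array(f["rvec"],float),np.array(f["tvec"],float),K,None)[0].reshape(-1,2)
def ray(f,px,z):
    Rm=cv2.Rodrigues(np.array(f["rvec"],float))[0]; C=-Rm.T@np.array(f["tvec"]).ravel()
    d=Rm.T@np.array([(px[0]-f["cx"])/f["fx"],(px[1]-f["cy"])/f["fy"],1]); return C+d*(z-C[2])/d[2]
def save(f,n): cv2.imwrite("pics/"+n,f["img"][:,:,::-1])
E
python3 - <<'E'
from h import *
s=state(); print({k:np.round(v,3).tolist() for k,v in s.items()}); print(pinch_z if not callable(pinch_z) else pinch_z())
for n in ("scene","top"):
    f=grab_frame(n); save(f,n+"0.png")
    Rm=cv2.Rodrigues(np.array(f["rvec"],float))[0]; print(n,-Rm.T@np.array(f["tvec"]).ravel(),f["fx"])
    for l,z in (("stop",0),("tray_small",0),("tray_large",0),("mat",0),("scoop",0),("scoop_grip",96),("scoop_grate",15),("scoop_spout",15),("spacer_1",15),("knob_1",15),("glue",0),("stamp",0)):
        for r in landmark_of(n,l):
            if r["p"]>.3: print(l,round(r["p"],2),np.round(r["point"]),ray(f,r["point"],z).round(0))
E
```

```text
{'time_s': 0.0, 'qpos': [-75.859, 18.351, 89.707, -0.0, 72.045, -1.146], 'qvel': [-0.0, -0.119, -0.062, 0.022, -0.097, -0.025], 'effort': [-0.001, -41.247, -23.197, 0.073, 0.046, -0.0], 'ee_pos': [151.474, -554.151, 213.119], 'ee_rot': [-179.897, -0.002, 15.287], 'force': [-0.04, -0.163, 0.161], 'torque': [-0.036, -0.008, -0.022], 'gripper_force': 0.0, 'gripper_width': 90.949}
18.8
scene [ 805.24166292 1242.18841513  894.81075294] 580.5597713582714
stop 0.92 [235. 249.] [ 673. -148.    0.]
stop 0.48 [348. 342.] [478. 302.   0.]
tray_small 0.94 [264. 224.] [ 568. -265.    0.]
tray_large 0.83 [350. 188.] [ 242. -435.    0.]
tray_large 0.68 [276. 264.] [576. -46.   0.]
mat 0.63 [351. 342.] [474. 303.  -0.]
mat 0.41 [356. 338.] [459. 293.  -0.]
scoop 0.77 [348. 342.] [479. 299.   0.]
scoop 0.64 [351. 351.] [481. 329.   0.]
scoop_grip 0.85 [353. 307.] [470. 297.  96.]
scoop_grate 0.61 [336. 324.] [494. 251.  15.]
scoop_spout 0.72 [379. 363.] [441. 397.  15.]
spacer_1 0.59 [362. 348.] [460. 342.  15.]
spacer_1 0.59 [346. 341.] [487. 311.  15.]
spacer_1 0.55 [349. 343.] [484. 321.  15.]
spa
[... 566 characters left out ...]
y_large 0.76 [328. 204.] [581. -39.   0.]
tray_large 0.65 [456. 299.] [ 249. -439.    0.]
tray_large 0.51 [398. 200.] [ 586. -273.    0.]
mat 0.64 [224. 233.] [492. 310.   0.]
scoop 0.74 [228. 243.] [457. 294.   0.]
scoop_grip 0.85 [223. 234.] [468. 297.  96.]
scoop_grate 0.69 [229. 239.] [469. 290.  15.]
scoop_grate 0.61 [239. 235.] [481. 256.  15.]
scoop_spout 0.59 [198. 246.] [448. 390.  15.]
scoop_spout 0.31 [399. 200.] [ 581. -274.   15.]
spacer_1 0.36 [400. 198.] [ 588. -277.   15.]
knob_1 0.59 [206. 252.] [429. 365.  15.]
knob_1 0.46 [396. 203.] [ 572. -265.   15.]
glue 0.45 [290. 255.] [411.  92.   0.]
stamp 0.68 [227. 237.] [478. 298.   0.]
stamp 0.53 [431. 253.] [ 404. -371.    0.]
```

View pics/scene0.png

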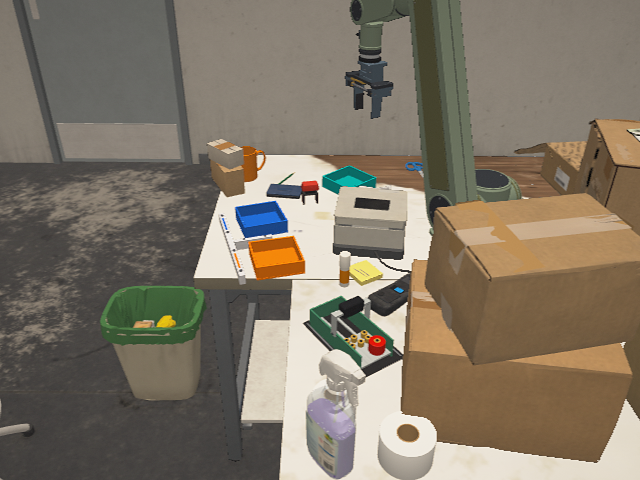

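View pics/top0.png

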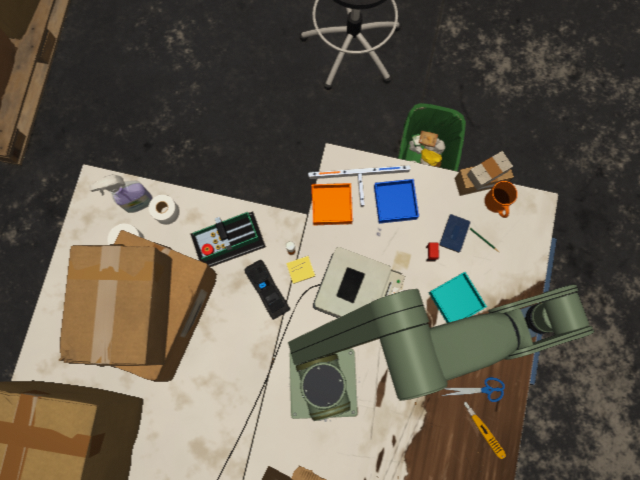

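Scene: blue tray (262,220), orange tray (277,257), stop at (235,249), and scoop at (352,335) with one knob and about five spacers. A teal tray is the look-alike. Top: stop (360,176), trays at (396,201) and (332,204), scoop (228,237). Next I'll measure these precisely.

```bash
cat >> h.py <<'E'
def cols(f,P,v,u):
    return cv2.cvtColor(f["img"],cv2.COLOR_RGB2HSV)[v,u].astype(int)
def tray(f,which):
    P,v,u=pts(f); c=cols(f,P,v,u)
    h=(c[:,0]>105)&(c[:,0]<125) if which=="blue" else (c[:,0]>5)&(c[:,0]<20)
    m=h&(c[:,1]>150)&(c[:,2]>60)&(P[:,2]>0)&(P[:,2]<60)&(P[:,0]>430)&(P[:,0]<720)&(P[:,1]<80)&(P[:,1]>-380)
    Q=P[m]; r=Q[Q[:,2]>32]
    if len(r)<10: return None
    (cx,cy),(w,h),a=cv2.minAreaRect(r[:,:2].astype(np.float32)); return np.round([cx,cy,w,h,a,len(r),np.percentile(r[:,2],90)],1)
E
python3 - <<'E'
from h import *
for n in ("scene","top"):
    f=grab_frame(n)
    print(n,"blue",tray(f,"blue"),"orange",tray(f,"orange"))
    P,v,u=pts(f)
    m=(P[:,0]>540)&(P[:,0]<760)&(P[:,1]>-360)&(P[:,1]<60)&(P[:,2]>22)&(P[:,2]<36)
    c=cols(f,P,v,u); m&=~((c[:,1]>120)&(P[:,0]<655))
    Q=P[m]; print("stop",len(Q),Q[:,2].mean())
    fe=Q[Q[:,0]>655]; 
    for k in range(3):
        l=np.polyfit(fe[:,1],fe[:,0],1); r=fe[:,0]-np.polyval(l,fe[:,1]); fe=fe[abs(r)<12]
    print("fence line ctr x=",l,len(fe),"y range",fe[:,1].min(),fe[:,1].max(),"half thick",np.percentile(r,[1,50,99]), "rect",cv2.minAreaRect(fe[:,:2].astype(np.float32)))
    th=np.arctan(-l[0]); 
    ri=Q[(Q[:,0]<np.polyval(l,Q[:,1])-14)]; 
    ri=ri[(ri[:,1]>-185)&(ri[:,1]<-115)]
    print("rib",len(ri),cv2.minAreaRect(ri[:,:2].astype(np.float32)) if len(ri) else 0)
    m=(P[:,0]>340)&(P[:,0]<600)&(P[:,1]>200)&(P[:,1]<440)&(P[:,2]>-5)&(P[:,2]<130)
    g=m&(c[:,0]>55)&(c[:,0]<85)&(c[:,1]>100)&(P[:,2]>35)
    print("walls",g.sum(),cv2.minAreaRect(P[g][:,:2].astype(np.float32)), np.percentile(P[g][:,2],95))
    gr=P[m&(P[:,2]>100)]; print("grip",len(gr),cv2.minAreaRect(gr[:,:2].astype(np.float32)),gr[:,2].max())
    ma=P[m&(c[:,2]<70)&(c[:,1]<120)&(P[:,2]<8)]; print("mat",len(ma),cv2.minAreaRect(ma[:,:2].astype(np.float32)))
    for l in ("spacer_1","knob_1"):
        for d in masks_of(n,l):
            if d["p"]>.3: print(l,d["p"],d["box"])
    for b,(x0,x1,y0,y1) in {"glue":(380,460,60,130),"stamp":(360,450,-410,-330)}.items():
        q=P[(P[:,0]>x0)&(P[:,0]<x1)&(P[:,1]>y0)&(P[:,1]<y1)&(P[:,2]>15)]; print(b,len(q),q.min(0),q.max(0))
    # printer
    q=P[(P[:,0]>250)&(P[:,0]<520)&(P[:,1]>-200)&(P[:,1]<60)&(P[:,2]>60)&(P[:,2]<180)]; print("printer",q.min(0),q.max(0))
f=grab_frame("scene"); cv2.imwrite("pics/scoop0.png",cv2.resize(f["img"][270:390,290:420,::-1],None,fx=5,fy=5,interpolation=cv2.INTER_CUBIC))
E
```

```text
scene blue [ 603.2 -258.   175.6  143.1    4.   385.    43.5] orange [596.7 -49.9 172.4 143.5   1.7 504.   43.4]
stop 586 30.45500463534482
fence line ctr x= [-4.18498255e-02  6.80419102e+02] 423 y range -312.7766350747697 29.303069555307548 half thick [-10.02875072   0.14418994   7.69206752] rect ((684.507568359375, -142.07005310058594), (19.357223510742188, 342.3815612792969), 2.348308801651001)
rib 157 ((619.7758178710938, -147.86058044433594), (104.57999420166016, 22.961233139038086), 2.6122231483459473)
walls 764 ((478.3865051269531, 298.88653564453125), (94.90950012207031, 192.723388671875), 20.173351287841797) 53.48937631393327
grip 361 ((435.69622802734375, 343.0058898925781), (89.66515350341797, 170.9939727783203), 45.31524658203125) 128.01184952167392
mat 701 ((441.8823547363281, 287.85546875), (188.72621154785156, 221.8595733642578), 18.314847946166992)
spacer_1 0.61 [364.1, 333.4, 6.5, 6.4]
spacer_1 0.56 [355.2, 339.8, 9.5, 10.5]
spacer_1 0.55 [360.9, 344.6, 1.5, 9.2]
knob_1 0.53 [375.0, 349.4, 23.8, 21.9]
glue 351 [380.90328094  61.31012767  15.00979934] [440.87294544 10
[... 711 characters left out ...]
72802734, 39.7303352355957), 1.9752517938613892)
walls 246 ((474.65936279296875, 296.5646667480469), (96.48602294921875, 189.2205810546875), 19.519487380981445) 57.46430713266578
grip 188 ((429.4871520996094, 298.42120361328125), (45.89860534667969, 180.80093383789062), 87.48057556152344) 127.31597232815784
mat 697 ((466.894775390625, 296.31097412109375), (126.31221008300781, 216.8284912109375), 19.364360809326172)
glue 113 [380.56029474  65.94322244  15.34405284] [435.87572886  99.77708545 104.09200879]
stamp 217 [ 371.39072113 -409.65072389   15.08255365] [ 444.9582252  -347.99321896   82.84579959]
printer [ 250.10136854 -199.97881534   69.22071365] [409.38785315  11.3976518  137.71963785]
```

View pics/scoop0.png

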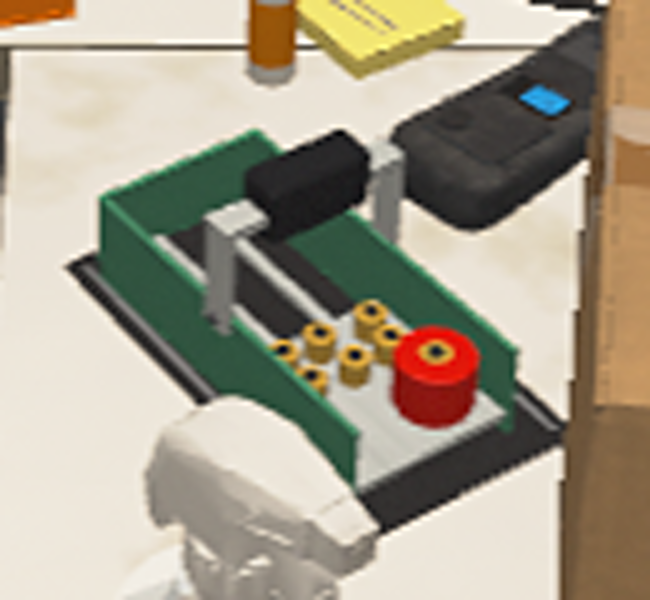

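The crop shows six spacers and one knob on the scoop, with its spout toward the lower right. Next I'll refine the tray poses and check how close the boxes are.

```bash
cat >> h.py <<'E'
S0=np.array([670.5,-147.0]); SY=2.4   # stop origin estimate, yaw deg
def tostop(xy):
    a=np.radians(SY); d=np.asarray(xy)-S0; return np.array([d[0]*np.cos(a)+d[1]*np.sin(a),-d[0]*np.sin(a)+d[1]*np.cos(a)])
def tray2(f,which,corr=(0,0)):
    P,v,u=pts(f); c=cols(f,P,v,u)
    h=(c[:,0]>105)&(c[:,0]<125) if which=="blue" else (c[:,0]>5)&(c[:,0]<20)
    m=h&(c[:,1]>150)&(c[:,2]>60)&(P[:,2]>-10)&(P[:,2]<60)&(P[:,0]>430)&(P[:,1]<80)&(P[:,1]>-400)
    im=np.zeros(f["z_map"].shape,np.uint8); im[v[m],u[m]]=1
    n,lab,st,_=cv2.connectedComponentsWithStats(im); k=1+np.argmax(st[1:,4]); m&=lab[v,u]==k
    Q=P[m]; r=Q[(Q[:,2]>31)]
    (cx,cy),(w,hh),a=cv2.minAreaRect(r[:,:2].astype(np.float32)); a=(a+45)%90-45
    return np.round([cx,cy,w,hh,a,len(r)],1), tostop((cx,cy)).round(1)
E
python3 - <<'E'
from h import *
for n in ("scene","top"):
    f=grab_frame(n)
    print(n,tray2(f,"blue"),tray2(f,"orange"))
    P,v,u=pts(f)
    q=P[(P[:,0]>150)&(P[:,0]<700)&(P[:,1]>150)&(P[:,1]<800)&(P[:,2]>100)]
    H,xe,ye=np.histogram2d(q[:,0],q[:,1],bins=[np.arange(150,701,50),np.arange(150,801,50)],weights=None)
    M=np.zeros_like(H); i=((q[:,0]-150)//50).astype(int); j=((q[:,1]-150)//50).astype(int); np.maximum.at(M,(i,j),q[:,2]); print(M.astype(int))
E
```

```text
scene (array([ 580.1, -259.3,  130.8,  143.8,    4.5,  411. ]), array([ -95. , -108.4])) (array([ 5.765e+02, -4.900e+01,  1.424e+02,  1.305e+02, -4.000e-01,
        5.130e+02]), array([-89.8, 101.8]))
[[  0   0   0   0   0 403 407 406 404 404 402 222   0]
 [  0   0   0   0   0 403 406 406 405 405 402 123   0]
 [  0   0   0   0   0 407 407 406 406 406 401   0   0]
 [  0   0   0 224 226 405 406 406 406 408 369   0   0]
 [  0   0   0 224 228 404 406 406 405 406   0   0   0]
 [  0   0 114 110   0 227 231 227 225 222   0   0   0]
 [  0   0 117 119   0   0   0 223 223   0   0   0   0]
 [  0   0 113 117   0   0   0   0   0   0   0   0   0]
 [  0   0   0   0   0   0   0   0 264 268 266   0   0]
 [  0   0   0   0   0   0   0 145 263 267   0   0   0]
 [  0   0   0   0   0   0   0   0   0   0   0   0   0]]
top (array([ 576.3, -260.8,  132.8,  128.5,    4.2,  227. ]), array([ -98.8, -109.8])) (array([ 5.739e+02, -4.990e+01,  1.324e+02,  1.278e+02,  1.000e-01,
        2.310e+02]), array([-92.5, 101.1]))
[[  0   0   0   0 229 407 412 411 411 409 402   0   0]
 [  0   0   0   0 228 409 411 411 410 413 397   0   0]
 [  0   0   0 228 232 413 415 412 411 413 394   0   0]
 [  0   0   0 231 235 410 415 412 413 412   0   0   0]
 [  0   0   0 230 234 411 410 416 413 411   0   0   0]
 [  0   0 117   0   0 233 236 233 230   0   0   0   0]
 [  0   0 124 124   0   0   0 221 226   0   0   0   0]
 [  0   0 119 116   0   0   0   0   0   0   0   0   0]
 [  0   0   0   0   0   0   0 146 270 274 265   0   0]
 [  0   0   0   0   0   0   0 156 268 271   0   0   0]
 [  0   0   0   0   0   0   0   0   0   0   0   0   0]]
```

Request:
move_arm([
  {"rz": 0.1125},
  {"rz": 0.1125},
  {"x": 42,"y": -34.5},
  {"x": 42,"y": -34.5},
  {"x": 42,"y": -34.5},
  {"x": 42,"y": -34.5},
  {"x": 42,"y": -34.5},
  {"x": 42,"y": -34.5},
  {"x": 42,"y": -34.5},
  {"x": 42,"y": -34.5},
], grip=1)

```text
schema error: expected keys x, y, z, rx, ry, rz
```

Request:
move_arm([
  {},
  {},
])

```text
schema error: expected keys x, y, z, rx, ry, rz
```

Request:
move_arm([
  {"x": 0,"y": 0,"z": 0,"rx": 0,"ry": 0,"rz": 0.1125},
  {"x": 0,"y": 0,"z": 0,"rx": 0,"ry": 0,"rz": 0.1125},
  {"x": 42,"y": -34.5,"z": 0,"rx": 0,"ry": 0,"rz": 0},
  {"x": 42,"y": -34.5,"z": 0,"rx": 0,"ry": 0,"rz": 0},
  {"x": 42,"y": -34.5,"z": 0,"rx": 0,"ry": 0,"rz": 0},
  {"x": 42,"y": -34.5,"z": 0,"rx": 0,"ry": 0,"rz": 0},
  {"x": 42,"y": -34.5,"z": 0,"rx": 0,"ry": 0,"rz": 0},
  {"x": 42,"y": -34.5,"z": 0,"rx": 0,"ry": 0,"rz": 0},
  {"x": 42,"y": -34.5,"z": 0,"rx": 0,"ry": 0,"rz": 0},
  {"x": 42,"y": -34.5,"z": 0,"rx": 0,"ry": 0,"rz": 0},
], grip=1)

```text
time_s: 2.75
ee_pos: [451.1, -286.5, 214.2]
ee_rot: [180.0, -0.0, 2.4]
force: [0.4, -0.9, -0.2]
gripper_width: 91.4
gripper_force: 0.0
```

Request:
move_arm([
  {"x": 0,"y": 0,"z": 0,"rx": 0,"ry": 0,"rz": 0},
  {"x": 0,"y": 0,"z": 0,"rx": 0,"ry": 0,"rz": 0},
  {"x": 0,"y": 0,"z": 0,"rx": 0,"ry": 0,"rz": 0},
])

```text
time_s: 3.05
ee_pos: [449.1, -288.7, 213.9]
ee_rot: [180.0, 0.0, 2.4]
force: [0.1, 0.1, 0.4]
gripper_width: 91.3
gripper_force: 0.0
```

Request:
move_arm([
  {"x": 27,"y": -23,"z": 0,"rx": 0,"ry": 0,"rz": 0},
  {"x": 0,"y": 0,"z": 34,"rx": 0,"ry": 0,"rz": 0},
  {"x": 0,"y": 0,"z": 34,"rx": 0,"ry": 0,"rz": 0},
  {"x": 0,"y": 0,"z": 34,"rx": 0,"ry": 0,"rz": 0},
  {"x": 0,"y": 0,"z": 34,"rx": 0,"ry": 0,"rz": 0},
  {"x": 0,"y": 0,"z": 34,"rx": 0,"ry": 0,"rz": 0},
  {"x": 0,"y": 0,"z": 30,"rx": 0,"ry": 0,"rz": 0},
  {"x": 0,"y": 0,"z": 0,"rx": 0,"ry": 0,"rz": 0},
  {"x": 0,"y": 0,"z": 0,"rx": 0,"ry": 0,"rz": 0},
])

```text
time_s: 3.95
ee_pos: [475.4, -265.2, 14.4]
ee_rot: [180.0, 0.0, 2.3]
force: [0.7, 0.1, -0.2]
gripper_width: 91.2
gripper_force: 0.0
```

Request:
move_arm([
  {"x": 5,"y": 0,"z": 0,"rx": 0,"ry": 0,"rz": 0},
  {"x": 5,"y": 0,"z": 0,"rx": 0,"ry": 0,"rz": 0},
  {"x": 5,"y": 0,"z": 0,"rx": 0,"ry": 0,"rz": 0},
  {"x": 5,"y": 0,"z": 0,"rx": 0,"ry": 0,"rz": 0},
  {"x": 5,"y": 0,"z": 0,"rx": 0,"ry": 0,"rz": 0},
  {"x": 5,"y": 0,"z": 0,"rx": 0,"ry": 0,"rz": 0},
  {"x": 5,"y": 0,"z": 0,"rx": 0,"ry": 0,"rz": 0},
  {"x": 3,"y": 0,"z": 0,"rx": 0,"ry": 0,"rz": 0},
  {"x": 2,"y": 0,"z": 0,"rx": 0,"ry": 0,"rz": 0},
  {"x": 0,"y": 0,"z": 0,"rx": 0,"ry": 0,"rz": 0},
])

```text
time_s: 4.95
ee_pos: [516.3, -262.3, 13.9]
ee_rot: [180.0, -0.0, 2.4]
force: [-1.3, 0.7, -0.4]
gripper_width: 91.1
gripper_force: 0.4
```

Request:
move_arm([
  {"x": 3,"y": 0,"z": 0,"rx": 0,"ry": 0,"rz": 0},
  {"x": 3,"y": 0,"z": 0,"rx": 0,"ry": 0,"rz": 0},
  {"x": 2,"y": 0,"z": 0,"rx": 0,"ry": 0,"rz": 0},
  {"x": 0,"y": 0,"z": 0,"rx": 0,"ry": 0,"rz": 0},
])

```text
time_s: 5.35
ee_pos: [524.4, -262.0, 13.9]
ee_rot: [180.0, -0.1, 2.4]
force: [-0.9, 0.1, -0.1]
gripper_width: 91.2
gripper_force: 0.2
```

Request:
move_arm([
  {"x": 1,"y": 0,"z": 0,"rx": 0,"ry": 0,"rz": 0},
  {"x": 1,"y": 0,"z": 0,"rx": 0,"ry": 0,"rz": 0},
  {"x": 1,"y": 0,"z": 0,"rx": 0,"ry": 0,"rz": 0},
  {"x": 0,"y": 0,"z": 0,"rx": 0,"ry": 0,"rz": 0},
])

```text
time_s: 5.75
ee_pos: [527.0, -261.8, 13.9]
ee_rot: [180.0, -0.0, 2.4]
force: [-0.7, -0.4, -1.7]
gripper_width: 91.3
gripper_force: 0.5
```

Request:
move_arm([
  {"x": 1,"y": 0,"z": 0,"rx": 0,"ry": 0,"rz": 0},
  {"x": 1,"y": 0,"z": 0,"rx": 0,"ry": 0,"rz": 0},
  {"x": 1,"y": 0,"z": 0,"rx": 0,"ry": 0,"rz": 0},
  {"x": 0,"y": 0,"z": 0,"rx": 0,"ry": 0,"rz": 0},
])

```text
time_s: 6.15
ee_pos: [530.1, -261.7, 13.9]
ee_rot: [180.0, -0.0, 2.4]
force: [-0.7, 0.5, -0.5]
gripper_width: 91.3
gripper_force: 0.5
```

```bash
python3 - <<'E'
from h import *
for n in ("scene","top"):
    f=grab_frame(n); print(n,tray2(f,"blue"))
print(state()["force"],state()["ee_pos"])
E
```

```text
scene (array([ 614.7, -261.4,  133.6,  141.5,    2.3,  401. ]), array([ -60.5, -111.9]))
top (array([ 647.9, -208.7,   49.6,   97.7,  -34.6,   70. ]), array([-25.2, -60.7]))
[-0.34270881  0.21572965  0.00040964] [ 530.07303061 -261.72718653   13.97851092]
```

Request:
move_arm([
  {"x": 1,"y": 0,"z": 0,"rx": 0,"ry": 0,"rz": 0},
  {"x": 1,"y": 0,"z": 0,"rx": 0,"ry": 0,"rz": 0},
  {"x": 1,"y": 0,"z": 0,"rx": 0,"ry": 0,"rz": 0},
  {"x": 0,"y": 0,"z": 0,"rx": 0,"ry": 0,"rz": 0},
])

```text
time_s: 6.65
ee_pos: [531.6, -261.6, 14.0]
ee_rot: [-180.0, 0.1, 2.4]
force: [-4.6, -0.6, 2.6]
gripper_width: 91.1
gripper_force: 2.6
```

Request:
move_arm([
  {"x": 1,"y": 0,"z": 0,"rx": 0,"ry": 0,"rz": 0},
  {"x": 1,"y": 0,"z": 0,"rx": 0,"ry": 0,"rz": 0},
  {"x": 0,"y": 0,"z": 0,"rx": 0,"ry": 0,"rz": 0},
])

```text
time_s: 6.95
ee_pos: [531.6, -261.6, 14.1]
ee_rot: [-179.9, 0.4, 2.4]
force: [-10.9, -1.9, 5.1]
gripper_width: 90.8
gripper_force: 5.1
```

Request:
move_arm([
  {"x": -12,"y": 0,"z": 0,"rx": 0,"ry": 0,"rz": 0},
  {"x": -15,"y": 0,"z": 0,"rx": 0,"ry": 0,"rz": 0},
  {"x": 0,"y": 0,"z": -40,"rx": 0,"ry": 0,"rz": 0},
  {"x": 0,"y": 0,"z": -40,"rx": 0,"ry": 0,"rz": 0},
  {"x": 27,"y": 26,"z": -10,"rx": 0,"ry": 0,"rz": 0},
  {"x": 27,"y": 26,"z": 0,"rx": 0,"ry": 0,"rz": 0},
  {"x": 27,"y": 26,"z": 0,"rx": 0,"ry": 0,"rz": 0},
  {"x": 27,"y": 26,"z": 0,"rx": 0,"ry": 0,"rz": 0},
])

```text
time_s: 7.75
ee_pos: [621.7, -363.1, 104.7]
ee_rot: [179.9, -0.2, 2.4]
force: [-0.1, -0.6, 0.3]
gripper_width: 91.3
gripper_force: 0.0
```

Request:
move_arm([
  {"x": 0,"y": 0,"z": 0,"rx": 0,"ry": 0,"rz": -0.143},
  {"x": 0,"y": 0,"z": 0,"rx": 0,"ry": 0,"rz": -0.143},
  {"x": 0,"y": 0,"z": 0,"rx": 0,"ry": 0,"rz": -0.143},
  {"x": 0,"y": 0,"z": 0,"rx": 0,"ry": 0,"rz": -0.143},
  {"x": 0,"y": 0,"z": 0,"rx": 0,"ry": 0,"rz": -0.143},
  {"x": 0,"y": 0,"z": 0,"rx": 0,"ry": 0,"rz": -0.143},
  {"x": 0,"y": 0,"z": 0,"rx": 0,"ry": 0,"rz": -0.143},
  {"x": 0,"y": 0,"z": 0,"rx": 0,"ry": 0,"rz": -0.143},
  {"x": 0,"y": 0,"z": 0,"rx": 0,"ry": 0,"rz": -0.143},
  {"x": 0,"y": 0,"z": 0,"rx": 0,"ry": 0,"rz": -0.143},
])

```text
time_s: 8.75
ee_pos: [620.6, -362.2, 104.1]
ee_rot: [179.9, 0.0, 84.7]
force: [-0.1, -0.1, 0.8]
gripper_width: 91.2
gripper_force: 0.0
```

Request:
move_arm([
  {"x": 0,"y": 0,"z": 0,"rx": 0,"ry": 0,"rz": -0.141},
  {"x": 0,"y": 0,"z": 0,"rx": 0,"ry": 0,"rz": 0},
  {"x": 0,"y": 0,"z": 0,"rx": 0,"ry": 0,"rz": 0},
  {"x": 0,"y": 0,"z": 0,"rx": 0,"ry": 0,"rz": 0},
])

```text
time_s: 9.15
ee_pos: [620.2, -362.1, 104.0]
ee_rot: [180.0, 0.0, 92.3]
force: [0.5, 0.8, 0.8]
gripper_width: 91.2
gripper_force: 0.0
```

```bash
sed -i 's/S0=np.array(.*/S0=np.array([672.8,-147.0]); SY=2.4/' h.py; python3 - <<'E'
from h import *
for n in ("scene","top"):
    f=grab_frame(n); print(n,tray2(f,"blue"),tray2(f,"orange"))
save(f,"a.png"); s=state(); print(s["ee_pos"],s["ee_rot"],tostop(s["ee_pos"][:2]),s["qpos"])
E
```

```text
scene (array([ 617. , -259.4,  128.8,  143.7,    2. ,  388. ]), array([ -60.5, -109.9])) (array([ 5.766e+02, -4.860e+01,  1.404e+02,  1.305e+02, -2.000e-01,
        5.170e+02]), array([-92. , 102.4]))
top (array([ 613.9, -255.1,  119.7,  135.3,   -0.7,  168. ]), array([ -63.3, -105.5])) (array([ 5.739e+02, -4.970e+01,  1.336e+02,  1.276e+02,  1.000e-01,
        1.980e+02]), array([-94.7, 101.3]))
[ 620.17529095 -362.05553365  103.97116263] [1.79979416e+02 9.06018236e-03 9.23378129e+01] [ -61.58413929 -212.66319932] [-3.11955462e+01  3.53616771e+01  7.72036165e+01  4.13620966e-03
  6.74125431e+01 -3.35349487e+01]
```

Request:
move_arm([
  {"x": 0,"y": -4,"z": 30,"rx": 0,"ry": 0,"rz": 0},
  {"x": 0,"y": 0,"z": 30,"rx": 0,"ry": 0,"rz": 0},
  {"x": 0,"y": 0,"z": 30,"rx": 0,"ry": 0,"rz": 0},
  {"x": 10,"y": 0,"z": 0,"rx": 0,"ry": 0,"rz": 0},
  {"x": 8,"y": 0,"z": 0,"rx": 0,"ry": 0,"rz": 0},
  {"x": 5,"y": 0,"z": 0,"rx": 0,"ry": 0,"rz": 0},
  {"x": 5,"y": 0,"z": 0,"rx": 0,"ry": 0,"rz": 0},
  {"x": 5,"y": 0,"z": 0,"rx": 0,"ry": 0,"rz": 0},
  {"x": 5,"y": 0,"z": 0,"rx": 0,"ry": 0,"rz": 0},
  {"x": 5,"y": 0,"z": 0,"rx": 0,"ry": 0,"rz": 0},
])

```text
time_s: 10.25
ee_pos: [615.0, -319.5, 15.1]
ee_rot: [179.9, 0.1, 92.4]
force: [-0.6, -2.5, 2.2]
gripper_width: 91.3
gripper_force: 1.4
```

Request:
move_arm([
  {"x": 3,"y": 0,"z": 0,"rx": 0,"ry": 0,"rz": 0},
  {"x": 3,"y": 0,"z": 0,"rx": 0,"ry": 0,"rz": 0},
  {"x": 2,"y": 0,"z": 0,"rx": 0,"ry": 0,"rz": 0},
  {"x": 0,"y": 0,"z": 0,"rx": 0,"ry": 0,"rz": 0},
])

```text
time_s: 10.65
ee_pos: [613.8, -310.8, 13.8]
ee_rot: [-180.0, -0.0, 92.4]
force: [0.9, -1.7, 1.1]
gripper_width: 91.6
gripper_force: 0.7
```

Request:
move_arm([
  {"x": 1,"y": 0,"z": 0,"rx": 0,"ry": 0,"rz": 0},
  {"x": 1,"y": 0,"z": 0,"rx": 0,"ry": 0,"rz": 0},
  {"x": 1,"y": 0,"z": 0,"rx": 0,"ry": 0,"rz": 0},
  {"x": 0,"y": 0,"z": 0,"rx": 0,"ry": 0,"rz": 0},
])

```text
time_s: 11.05
ee_pos: [613.6, -308.0, 13.8]
ee_rot: [-180.0, -0.0, 92.4]
force: [-0.1, -1.9, 1.5]
gripper_width: 91.3
gripper_force: 0.8
```

Request:
move_arm([
  {"x": 1.5,"y": 0,"z": 0,"rx": 0,"ry": 0,"rz": 0},
  {"x": 1.5,"y": 0,"z": 0,"rx": 0,"ry": 0,"rz": 0},
  {"x": 1,"y": 0,"z": 0,"rx": 0,"ry": 0,"rz": 0},
  {"x": 0,"y": 0,"z": 0,"rx": 0,"ry": 0,"rz": 0},
])

```text
time_s: 11.45
ee_pos: [613.4, -303.7, 13.7]
ee_rot: [-180.0, -0.0, 92.4]
force: [-0.1, -0.6, -0.2]
gripper_width: 91.2
gripper_force: 0.4
```

Request:
move_arm([
  {"x": 1,"y": 0,"z": 0,"rx": 0,"ry": 0,"rz": 0},
  {"x": 1,"y": 0,"z": 0,"rx": 0,"ry": 0,"rz": 0},
  {"x": 0,"y": 0,"z": 0,"rx": 0,"ry": 0,"rz": 0},
])

```text
time_s: 11.75
ee_pos: [613.3, -302.0, 13.8]
ee_rot: [-180.0, -0.0, 92.4]
force: [-0.5, -1.0, -0.9]
gripper_width: 91.3
gripper_force: 0.6
```

Request:
move_arm([
  {"x": 1,"y": 0,"z": 0,"rx": 0,"ry": 0,"rz": 0},
  {"x": 1,"y": 0,"z": 0,"rx": 0,"ry": 0,"rz": 0},
  {"x": 0,"y": 0,"z": 0,"rx": 0,"ry": 0,"rz": 0},
])

```text
time_s: 12.05
ee_pos: [613.4, -302.0, 14.1]
ee_rot: [180.0, 0.2, 92.4]
force: [-1.5, -6.8, -1.7]
gripper_width: 91.1
gripper_force: 3.2
```

Request:
move_arm([
  {"x": 1,"y": 0,"z": 0,"rx": 0,"ry": 0,"rz": 0},
  {"x": 0,"y": 0,"z": 0,"rx": 0,"ry": 0,"rz": 0},
  {"x": -10,"y": 0,"z": 0,"rx": 0,"ry": 0,"rz": 0},
  {"x": -9,"y": 0,"z": 0,"rx": 0,"ry": 0,"rz": 0},
  {"x": 0,"y": 0,"z": -34,"rx": 0,"ry": 0,"rz": 0},
  {"x": 0,"y": 0,"z": -33,"rx": 0,"ry": 0,"rz": 0},
  {"x": 0,"y": 0,"z": -33,"rx": 0,"ry": 0,"rz": 0},
])

```text
time_s: 12.75
ee_pos: [614.1, -318.2, 114.9]
ee_rot: [-180.0, -0.1, 92.4]
force: [0.4, -0.5, -0.0]
gripper_width: 91.1
gripper_force: 0.0
```

Request:
move_arm([
  {"x": 37,"y": -2.7,"z": 0,"rx": 0,"ry": 0,"rz": 0},
  {"x": 37,"y": -2.7,"z": 0,"rx": 0,"ry": 0,"rz": 0},
  {"x": 37,"y": -2.7,"z": 0,"rx": 0,"ry": 0,"rz": 0},
  {"x": 37,"y": -2.7,"z": 0,"rx": 0,"ry": 0,"rz": 0},
  {"x": 37,"y": -2.7,"z": 0,"rx": 0,"ry": 0,"rz": 0},
  {"x": 37,"y": -2.7,"z": 0,"rx": 0,"ry": 0,"rz": 0},
  {"x": 37,"y": -2.7,"z": 0,"rx": 0,"ry": 0,"rz": 0},
  {"x": 37,"y": -2.7,"z": 0,"rx": 0,"ry": 0,"rz": 0},
  {"x": 37,"y": -2.7,"z": 0,"rx": 0,"ry": 0,"rz": 0},
  {"x": 37,"y": -2.7,"z": 0,"rx": 0,"ry": 0,"rz": 0},
])

```text
time_s: 13.75
ee_pos: [571.4, 51.9, 114.2]
ee_rot: [-180.0, -0.0, 92.4]
force: [0.7, -0.5, -0.6]
gripper_width: 91.1
gripper_force: 0.0
```

Request:
move_arm([
  {"x": 0,"y": 0,"z": 0,"rx": 0,"ry": 0,"rz": 0},
  {"x": 0,"y": 0,"z": 0,"rx": 0,"ry": 0,"rz": 0},
])

```text
time_s: 13.95
ee_pos: [571.7, 50.9, 114.1]
ee_rot: [180.0, -0.0, 92.5]
force: [0.5, 0.6, 0.1]
gripper_width: 90.9
gripper_force: 0.0
```

```bash
python3 - <<'E'
from h import *
for n in ("scene","top"):
    f=grab_frame(n); print(n,tray2(f,"blue"),tray2(f,"orange"))
s=state(); print(s["ee_pos"],s["ee_rot"],tostop(s["ee_pos"][:2]),s["qpos"])
E
```

```text
scene (array([ 644.2, -217.8,   72. ,  141.4,    2.5,  211. ]), array([-31.6, -69.5])) (array([ 5.767e+02, -4.750e+01,  1.308e+02,  1.404e+02,  3.000e-01,
        5.050e+02]), array([-91.8, 103.4]))
top (array([ 611.4, -219.2,  132.6,  128.2,    2.1,  228. ]), array([-64.4, -69.6])) (array([574.4, -68.9, 133.1,  88.9,   1. , 141. ]), array([-95. ,  82.1]))
[571.88711531  49.55519258 113.96288882] [-1.79998621e+02  1.07443725e-02  9.23721557e+01] [-92.59348976 200.60857329] [ 3.81075967e+00  2.28032455e+01  9.81716826e+01 -1.24869149e-02
  5.90267205e+01  1.44503047e+00]
```

Request:
move_arm([
  {"x": 0,"y": 0,"z": 34,"rx": 0,"ry": 0,"rz": 0},
  {"x": 0,"y": 0,"z": 33,"rx": 0,"ry": 0,"rz": 0},
  {"x": 0,"y": 0,"z": 33,"rx": 0,"ry": 0,"rz": 0},
  {"x": -7,"y": 0,"z": 0,"rx": 0,"ry": 0,"rz": 0},
  {"x": -6,"y": 0,"z": 0,"rx": 0,"ry": 0,"rz": 0},
  {"x": -6,"y": 0,"z": 0,"rx": 0,"ry": 0,"rz": 0},
  {"x": -6,"y": 0,"z": 0,"rx": 0,"ry": 0,"rz": 0},
  {"x": -6,"y": 0,"z": 0,"rx": 0,"ry": 0,"rz": 0},
  {"x": -5,"y": 0,"z": 0,"rx": 0,"ry": 0,"rz": 0},
  {"x": -4,"y": 0,"z": 0,"rx": 0,"ry": 0,"rz": 0},
])

```text
time_s: 15.05
ee_pos: [574.0, 10.0, 14.7]
ee_rot: [179.9, -0.0, 92.4]
force: [-0.3, 2.3, 1.4]
gripper_width: 91.7
gripper_force: 1.3
```

Request:
move_arm([
  {"x": -2,"y": 0,"z": 0,"rx": 0,"ry": 0,"rz": 0},
  {"x": -2,"y": 0,"z": 0,"rx": 0,"ry": 0,"rz": 0},
  {"x": 0,"y": 0,"z": 0,"rx": 0,"ry": 0,"rz": 0},
])

```text
time_s: 15.35
ee_pos: [573.5, 6.0, 13.8]
ee_rot: [-180.0, 0.0, 92.4]
force: [1.1, 0.5, -0.3]
gripper_width: 91.1
gripper_force: 0.3
```

Request:
move_arm([
  {"x": -1,"y": 0,"z": 0,"rx": 0,"ry": 0,"rz": 0},
  {"x": -1,"y": 0,"z": 0,"rx": 0,"ry": 0,"rz": 0},
  {"x": 0,"y": 0,"z": 0,"rx": 0,"ry": 0,"rz": 0},
])

```text
time_s: 15.65
ee_pos: [573.5, 4.3, 13.8]
ee_rot: [-180.0, 0.0, 92.4]
force: [0.2, 2.4, 1.1]
gripper_width: 91.0
gripper_force: 0.8
```

Request:
move_arm([
  {"x": -1,"y": 0,"z": 0,"rx": 0,"ry": 0,"rz": 0},
  {"x": -1,"y": 0,"z": 0,"rx": 0,"ry": 0,"rz": 0},
  {"x": -1,"y": 0,"z": 0,"rx": 0,"ry": 0,"rz": 0},
  {"x": 0,"y": 0,"z": 0,"rx": 0,"ry": 0,"rz": 0},
])

```text
time_s: 16.05
ee_pos: [573.7, 3.8, 13.8]
ee_rot: [-180.0, -0.2, 92.3]
force: [0.7, 10.4, 0.8]
gripper_width: 91.0
gripper_force: 5.6
```

Request:
move_arm([
  {"x": -1,"y": 0,"z": 0,"rx": 0,"ry": 0,"rz": 0},
  {"x": -1,"y": 0,"z": 0,"rx": 0,"ry": 0,"rz": 0},
  {"x": 0,"y": 0,"z": 0,"rx": 0,"ry": 0,"rz": 0},
])

```text
time_s: 16.35
ee_pos: [573.7, 3.8, 13.9]
ee_rot: [-180.0, -0.4, 92.3]
force: [1.3, 19.1, 2.0]
gripper_width: 91.2
gripper_force: 9.2
```

Request:
move_arm([
  {"x": 10,"y": 0,"z": 0,"rx": 0,"ry": 0,"rz": 0},
  {"x": 13,"y": 0,"z": 0,"rx": 0,"ry": 0,"rz": 0},
  {"x": 0,"y": 0,"z": -34,"rx": 0,"ry": 0,"rz": 0},
  {"x": 0,"y": 0,"z": -33,"rx": 0,"ry": 0,"rz": 0},
  {"x": 0,"y": 0,"z": -33,"rx": 0,"ry": 0,"rz": 0.141},
  {"x": 0,"y": 0,"z": 0,"rx": 0,"ry": 0,"rz": 0.143},
  {"x": 0,"y": 0,"z": 0,"rx": 0,"ry": 0,"rz": 0.143},
  {"x": 0,"y": 0,"z": 0,"rx": 0,"ry": 0,"rz": 0.143},
  {"x": 0,"y": 0,"z": 0,"rx": 0,"ry": 0,"rz": 0.143},
  {"x": 0,"y": 0,"z": 0,"rx": 0,"ry": 0,"rz": 0.143},
])

```text
time_s: 17.35
ee_pos: [572.6, 22.2, 113.8]
ee_rot: [180.0, 0.1, 43.0]
force: [-0.5, -0.4, 0.1]
gripper_width: 91.2
gripper_force: 0.0
```

Request:
move_arm([
  {"x": 0,"y": 0,"z": 0,"rx": 0,"ry": 0,"rz": 0.143},
  {"x": 0,"y": 0,"z": 0,"rx": 0,"ry": 0,"rz": 0.143},
  {"x": 0,"y": 0,"z": 0,"rx": 0,"ry": 0,"rz": 0.143},
  {"x": 0,"y": 0,"z": 0,"rx": 0,"ry": 0,"rz": 0.143},
  {"x": 0,"y": 0,"z": 0,"rx": 0,"ry": 0,"rz": 0.143},
  {"x": -25,"y": 25,"z": 0,"rx": 0,"ry": 0,"rz": 0},
  {"x": -25,"y": 25,"z": 0,"rx": 0,"ry": 0,"rz": 0},
  {"x": -25,"y": 25,"z": 0,"rx": 0,"ry": 0,"rz": 0},
  {"x": -26,"y": 27,"z": 0,"rx": 0,"ry": 0,"rz": 0},
  {"x": 0,"y": 0,"z": 0,"rx": 0,"ry": 0,"rz": 0},
])

```text
time_s: 18.35
ee_pos: [472.7, -85.9, 113.7]
ee_rot: [179.9, 0.2, 2.2]
force: [0.4, 0.6, 0.3]
gripper_width: 91.1
gripper_force: 0.0
```

```bash
python3 - <<'E'
from h import *
for n in ("scene","top"):
    f=grab_frame(n); print(n,tray2(f,"blue"),tray2(f,"orange"))
s=state(); print(s["ee_pos"],s["ee_rot"],tostop(s["ee_pos"][:2]),s["qpos"])
E
```

```text
scene (array([ 615.2, -218.1,  128.8,  139.6,    2.5,  363. ]), array([-60.5, -68.6])) (array([579.3, -78.1, 131.2, 141. ,   2.4, 503. ]), array([-90.5,  72.8]))
top (array([ 611.5, -220.1,  132.4,  127.9,    2.9,  163. ]), array([-64.3, -70.5])) (array([606.8, -17.3,  25.1,  73.7, -18.1,  47. ]), array([-60.5, 132.4]))
[476.14254672 -84.21625954 114.1387184 ] [ 1.79976550e+02 -3.51694141e-02  2.30669474e+00] [-193.85584111   70.96382787] [-1.13830490e+01  1.53881033e+01  1.09832857e+02 -1.77096462e-02
  5.47393207e+01  7.63204822e+01]
```

Request:
move_arm([
  {"x": 0,"y": 0,"z": 34,"rx": 0,"ry": 0,"rz": 0},
  {"x": 0,"y": 0,"z": 33,"rx": 0,"ry": 0,"rz": 0},
  {"x": 0,"y": 0,"z": 33,"rx": 0,"ry": 0,"rz": 0},
  {"x": 10,"y": 0,"z": 0,"rx": 0,"ry": 0,"rz": 0},
  {"x": 6,"y": 0,"z": 0,"rx": 0,"ry": 0,"rz": 0},
  {"x": 6,"y": 0,"z": 0,"rx": 0,"ry": 0,"rz": 0},
  {"x": 6,"y": 0,"z": 0,"rx": 0,"ry": 0,"rz": 0},
  {"x": 6,"y": 0,"z": 0,"rx": 0,"ry": 0,"rz": 0},
  {"x": 5,"y": 0,"z": 0,"rx": 0,"ry": 0,"rz": 0},
  {"x": 4,"y": 0,"z": 0,"rx": 0,"ry": 0,"rz": 0},
])

```text
time_s: 19.45
ee_pos: [519.6, -82.1, 14.4]
ee_rot: [180.0, -0.0, 2.4]
force: [-1.4, -0.2, 1.9]
gripper_width: 91.4
gripper_force: 1.3
```

Request:
move_arm([
  {"x": 2,"y": 0,"z": 0,"rx": 0,"ry": 0,"rz": 0},
  {"x": 1,"y": 0,"z": 0,"rx": 0,"ry": 0,"rz": 0},
  {"x": 1,"y": 0,"z": 0,"rx": 0,"ry": 0,"rz": 0},
  {"x": 0,"y": 0,"z": 0,"rx": 0,"ry": 0,"rz": 0},
])

```text
time_s: 19.85
ee_pos: [523.4, -82.0, 13.9]
ee_rot: [180.0, -0.0, 2.4]
force: [-1.2, -0.6, 0.9]
gripper_width: 91.1
gripper_force: 0.9
```

Request:
move_arm([
  {"x": 1,"y": 0,"z": 0,"rx": 0,"ry": 0,"rz": 0},
  {"x": 1,"y": 0,"z": 0,"rx": 0,"ry": 0,"rz": 0},
  {"x": 0,"y": 0,"z": 0,"rx": 0,"ry": 0,"rz": 0},
])

```text
time_s: 20.15
ee_pos: [524.3, -81.8, 13.8]
ee_rot: [-180.0, 0.1, 2.4]
force: [-4.9, -1.0, 2.6]
gripper_width: 91.7
gripper_force: 2.4
```

Request:
move_arm([
  {"x": 1,"y": 0,"z": 0,"rx": 0,"ry": 0,"rz": 0},
  {"x": 1,"y": 0,"z": 0,"rx": 0,"ry": 0,"rz": 0},
  {"x": -12,"y": 0,"z": 0,"rx": 0,"ry": 0,"rz": 0},
  {"x": -12,"y": 0,"z": 0,"rx": 0,"ry": 0,"rz": 0},
  {"x": 0,"y": 0,"z": -40,"rx": 0,"ry": 0,"rz": 0},
  {"x": 0,"y": 0,"z": -40,"rx": 0,"ry": 0,"rz": 0},
  {"x": 0,"y": 0,"z": -40,"rx": 0,"ry": 0,"rz": 0},
  {"x": 0,"y": 0,"z": -40,"rx": 0,"ry": 0,"rz": 0},
  {"x": 0,"y": 0,"z": -30,"rx": 0,"ry": 0,"rz": 0},
  {"x": 0,"y": 0,"z": 0,"rx": 0,"ry": 0,"rz": 0},
])

```text
time_s: 21.15
ee_pos: [506.1, -83.2, 208.7]
ee_rot: [179.9, -0.7, 2.4]
force: [0.7, 0.6, -0.7]
gripper_width: 91.1
gripper_force: 0.0
```

```bash
python3 - <<'E'
from h import *
a=np.radians(-70.3); ux=np.array([np.cos(a),np.sin(a)]); uy=np.array([-ux[1],ux[0]])
for n in ("scene","top"):
    f=grab_frame(n); print(n,tray2(f,"blue"),tray2(f,"orange"))
    P,v,u=pts(f); c=cols(f,P,v,u)
    q=P[(P[:,2]>135)&(P[:,2]<330)&(P[:,0]>250)&(P[:,0]<620)&(P[:,1]>180)&(P[:,1]<500)]
    d=(q[:,:2]-[476.5,297.7]); lx=d@ux; ly=d@uy
    m=(lx>-200)&(lx<150)&(abs(ly)<120)
    ex=np.maximum(0,abs(lx)-89); ey=np.maximum(0,abs(ly)-38); e=np.hypot(ex,ey); i=np.argsort(e)[:3]; print("clear",e[i],q[i],lx[i],ly[i])
    m=(P[:,0]>340)&(P[:,0]<600)&(P[:,1]>200)&(P[:,1]<440)
    g=P[m&(c[:,0]>55)&(c[:,0]<85)&(c[:,1]>100)&(P[:,2]>35)&(P[:,2]<62)]; print("walls",cv2.minAreaRect(g[:,:2].astype(np.float32)))
    g=P[m&(P[:,2]>100)&(P[:,2]<125)&(np.hypot(P[:,0]-476,P[:,1]-298)<60)]; print("bail",len(g),cv2.minAreaRect(g[:,:2].astype(np.float32)),g[:,2].mean())
    save(f,n+"1.png")
E
```

```text
scene (array([ 615.7, -218.9,  128.7,  140.6,    3.2,  356. ]), array([-60. , -69.5])) (array([609.2, -76.5, 131.1, 143.5,   1.2, 494. ]), array([-60.6,  73.1]))
clear [29.09641885 29.39933481 30.25946014] [[384.79551139 381.8867698  147.77590377]
 [383.50549974 379.79647762 166.66833424]
 [384.18928274 383.22827939 182.10930983]] [-110.17251232 -108.63942061 -111.63986088] [-57.95811393 -59.87724949 -58.07664383]
walls ((478.0014953613281, 299.8960266113281), (95.37429809570312, 194.09280395507812), 20.352506637573242)
bail 351 ((477.19952392578125, 301.011962890625), (98.72557067871094, 26.136310577392578), 19.93635368347168) 109.71797920590859
top (array([ 613.7, -243.9,  134.5,   78.7,    1.5,  123. ]), array([-63.1, -94.3])) (array([648.8, -20.6,  19.8,  38.9,  -1.9,  26. ]), array([-18.6, 127.3]))
clear [33.23394957 33.92432261 34.96018571] [[381.48624098 384.48405273 213.02778731]
 [378.26734761 378.55615494 213.39010679]
 [380.24988732 385.81677296 219.886266  ]] [-113.73331706 -109.23744959 -115.40480285] [-60.19816279 -65.22692232 -60.91289967]
walls ((474.18170166015625, 296.23773193359375), (94.65520477294922, 188.71206665039062), 19.57582664489746)
bail 184 ((473.99566650390625, 298.0295104980469), (96.72309112548828, 24.580406188964844), 20.26204490661621) 111.52626820357597
```

View pics/top1.png

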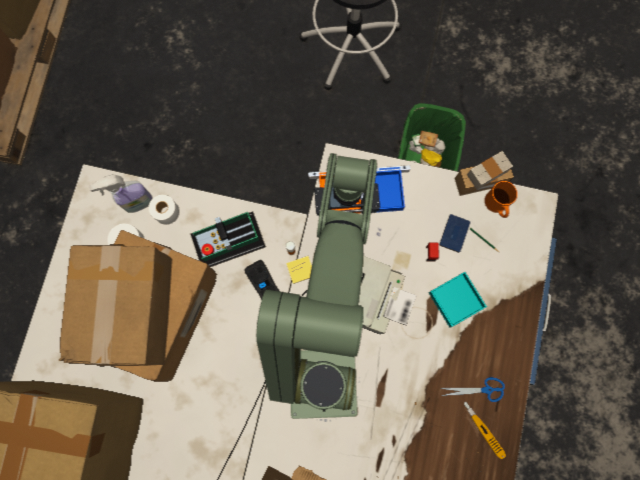

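Request:
move_arm([
  {"x": 0,"y": 0,"z": 0,"rx": 0,"ry": 0,"rz": -0.103},
  {"x": 0,"y": 0,"z": 0,"rx": 0,"ry": 0,"rz": -0.103},
  {"x": 0,"y": 0,"z": 0,"rx": 0,"ry": 0,"rz": -0.103},
  {"x": 10,"y": -30,"z": 0,"rx": 0,"ry": 0,"rz": 0},
  {"x": 10,"y": -34,"z": 0,"rx": 0,"ry": 0,"rz": 0},
  {"x": 10,"y": -34,"z": 0,"rx": 0,"ry": 0,"rz": 0},
  {"x": 10,"y": -34,"z": 0,"rx": 0,"ry": 0,"rz": 0},
  {"x": 10,"y": -34,"z": 0,"rx": 0,"ry": 0,"rz": 0},
  {"x": 10,"y": -34,"z": 0,"rx": 0,"ry": 0,"rz": 0},
  {"x": 10,"y": -34,"z": 0,"rx": 0,"ry": 0,"rz": 0},
])

```text
time_s: 22.25
ee_pos: [487.2, 162.2, 201.8]
ee_rot: [-180.0, 0.2, 20.1]
force: [-0.1, -0.4, -0.5]
gripper_width: 91.1
gripper_force: 0.0
```

Request:
move_arm([
  {"x": 10,"y": -34,"z": 0,"rx": 0,"ry": 0,"rz": 0},
  {"x": 10,"y": -34,"z": 0,"rx": 0,"ry": 0,"rz": 0},
  {"x": 10,"y": -34,"z": 0,"rx": 0,"ry": 0,"rz": 0},
  {"x": 3,"y": -33,"z": 0,"rx": 0,"ry": 0,"rz": 0},
  {"x": 0,"y": 0,"z": 0,"rx": 0,"ry": 0,"rz": 0},
  {"x": 0,"y": 0,"z": 0,"rx": 0,"ry": 0,"rz": 0},
])

```text
time_s: 22.85
ee_pos: [472.1, 299.0, 201.9]
ee_rot: [179.9, 0.2, 20.2]
force: [0.4, -0.8, 0.3]
gripper_width: 91.1
gripper_force: 0.0
```

```bash
python3 - <<'E'
from h import *
s=state(); print(s["ee_pos"],s["ee_rot"],s["qpos"])
yw=np.radians(s["ee_rot"][2]); d=np.array([475.8,299])-s["ee_pos"][:2]; print(d@[np.cos(yw),np.sin(yw)],d@[np.sin(yw),-np.cos(yw)])
f=grab_frame("scene"); save(f,"b.png"); print(tray2(f,"blue"),tray2(f,"orange"))
f=grab_frame("top");print(tray2(f,"blue"),tray2(f,"orange"))
E
```

```text
[472.13396786 298.9773581  201.90144539] [179.92603761   0.19776301  20.19002801] [ 3.11857218e+01  1.74214417e+01  9.27415223e+01 -3.71124049e-02
  7.00452795e+01  1.01008295e+02]
3.4485803549654954 1.2440248420686075
(array([ 615.7, -216.8,  128.7,  142.9,    3.1,  397. ]), array([-60. , -67.3])) (array([564.1, -36.3, 131.3, 142.9,   2.6, 527. ]), array([-104. ,  115.2]))
(array([ 611.3, -218.8,  133.8,  127.4,    2.5,  237. ]), array([-64.4, -69.2])) (array([560.6, -38.6, 133.6, 127.8,   2.7, 244. ]), array([-107.5,  113. ]))
```

View pics/b.png

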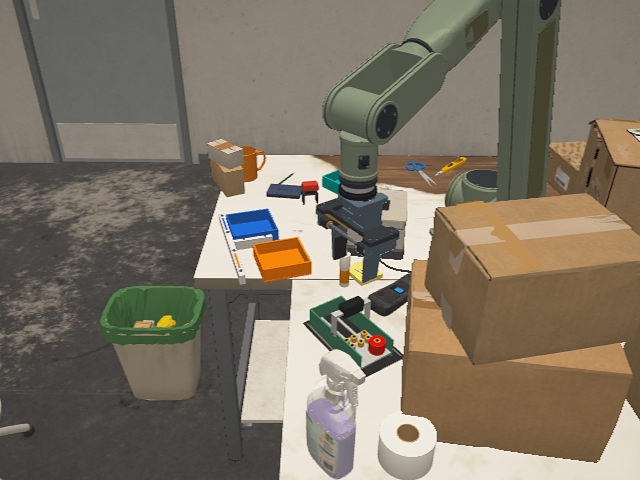

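Pictured: the orange tray at (282,258) has been knocked away, now about 40 mm off both stop faces. The blue tray is still home. I'll re-seat the orange one before taking the scoop.

Request:
move_arm([
  {"x": 0,"y": 0,"z": 0,"rx": 0,"ry": 0,"rz": 0.103},
  {"x": 0,"y": 0,"z": 0,"rx": 0,"ry": 0,"rz": 0.103},
  {"x": 0,"y": 0,"z": 0,"rx": 0,"ry": 0,"rz": 0.103},
  {"x": -2,"y": 34,"z": 0,"rx": 0,"ry": 0,"rz": 0},
  {"x": -2,"y": 34,"z": 0,"rx": 0,"ry": 0,"rz": 0},
  {"x": -2,"y": 34,"z": 0,"rx": 0,"ry": 0,"rz": 0},
  {"x": -2,"y": 34,"z": 0,"rx": 0,"ry": 0,"rz": 0},
  {"x": -2,"y": 34,"z": 0,"rx": 0,"ry": 0,"rz": 0},
  {"x": -2,"y": 34,"z": 0,"rx": 0,"ry": 0,"rz": 0},
  {"x": -2,"y": 34,"z": 0,"rx": 0,"ry": 0,"rz": 0},
])

```text
time_s: 23.95
ee_pos: [468.4, 58.2, 203.8]
ee_rot: [180.0, 0.0, 2.3]
force: [-0.3, 0.2, 0.2]
gripper_width: 91.0
gripper_force: 0.0
```

Request:
move_arm([
  {"x": -2,"y": 34,"z": 0,"rx": 0,"ry": 0,"rz": 0},
  {"x": -1,"y": 34,"z": 0,"rx": 0,"ry": 0,"rz": 0},
  {"x": -1,"y": 34,"z": 0,"rx": 0,"ry": 0,"rz": 0},
  {"x": 0,"y": 0,"z": 0,"rx": 0,"ry": 0,"rz": 0},
  {"x": 0,"y": 0,"z": 0,"rx": 0,"ry": 0,"rz": 0},
])

```text
time_s: 24.45
ee_pos: [468.7, -42.4, 203.8]
ee_rot: [-180.0, 0.0, 2.2]
force: [0.0, -0.1, -0.0]
gripper_width: 91.3
gripper_force: 0.0
```

```bash
python3 - <<'E'
from h import *
s=state(); print(s["ee_pos"],s["ee_rot"],tostop(s["ee_pos"][:2]))
f=grab_frame("scene"); print(tray2(f,"blue"),tray2(f,"orange"))
E
```

```text
[468.74306115 -42.35482537 203.75928654] [-1.79978415e+02  2.02256883e-02  2.19672919e+00] [-199.49586115  113.09840074]
(array([ 615.2, -218.6,  129.8,  142.3,    2.5,  394. ]), array([-60.5, -69.2])) (array([563.6, -37.3, 131.5, 141.6,   2.2, 538. ]), array([-104.5,  114.2]))
```

Request:
move_arm([
  {"x": 0,"y": 0,"z": 38,"rx": 0,"ry": 0,"rz": -0.003},
  {"x": 0,"y": 0,"z": 38,"rx": 0,"ry": 0,"rz": 0},
  {"x": 0,"y": 0,"z": 38,"rx": 0,"ry": 0,"rz": 0},
  {"x": 0,"y": 0,"z": 38,"rx": 0,"ry": 0,"rz": 0},
  {"x": 0,"y": 0,"z": 38,"rx": 0,"ry": 0,"rz": 0},
  {"x": 0,"y": 0,"z": 0,"rx": 0,"ry": 0,"rz": 0},
  {"x": 8,"y": 0,"z": 0,"rx": 0,"ry": 0,"rz": 0},
  {"x": 6,"y": 0,"z": 0,"rx": 0,"ry": 0,"rz": 0},
  {"x": 6,"y": 0,"z": 0,"rx": 0,"ry": 0,"rz": 0},
  {"x": 6,"y": 0,"z": 0,"rx": 0,"ry": 0,"rz": 0},
])

```text
time_s: 25.5
ee_pos: [496.3, -40.0, 15.3]
ee_rot: [180.0, -0.1, 2.6]
force: [-2.3, -0.4, 1.6]
gripper_width: 91.2
gripper_force: 1.3
```

Request:
move_arm([
  {"x": 6,"y": 0,"z": 0,"rx": 0,"ry": 0,"rz": 0},
  {"x": 6,"y": 0,"z": 0,"rx": 0,"ry": 0,"rz": 0},
  {"x": 5,"y": 0,"z": 0,"rx": 0,"ry": 0,"rz": 0},
  {"x": 4,"y": 0,"z": 0,"rx": 0,"ry": 0,"rz": 0},
  {"x": 2,"y": 0,"z": 0,"rx": 0,"ry": 0,"rz": 0},
  {"x": 1,"y": 0,"z": 0,"rx": 0,"ry": 0,"rz": 0},
  {"x": 0,"y": 0,"z": 0,"rx": 0,"ry": 0,"rz": 0},
])

```text
time_s: 26.2
ee_pos: [519.4, -39.0, 13.8]
ee_rot: [180.0, -0.0, 2.6]
force: [-1.7, -0.5, -0.1]
gripper_width: 91.0
gripper_force: 0.6
```

Request:
move_arm([
  {"x": 1,"y": 0,"z": 0,"rx": 0,"ry": 0,"rz": 0},
  {"x": 1,"y": 0,"z": 0,"rx": 0,"ry": 0,"rz": 0},
  {"x": 1,"y": 0,"z": 0,"rx": 0,"ry": 0,"rz": 0},
  {"x": 0,"y": 0,"z": 0,"rx": 0,"ry": 0,"rz": 0},
])

```text
time_s: 26.6
ee_pos: [522.4, -38.8, 13.8]
ee_rot: [-180.0, 0.0, 2.6]
force: [-1.4, 0.2, -0.7]
gripper_width: 91.4
gripper_force: 0.6
```

Request:
move_arm([
  {"x": 1,"y": 0,"z": 0,"rx": 0,"ry": 0,"rz": 0},
  {"x": 1,"y": 0,"z": 0,"rx": 0,"ry": 0,"rz": 0},
  {"x": 0,"y": 0,"z": 0,"rx": 0,"ry": 0,"rz": 0},
])

```text
time_s: 26.9
ee_pos: [522.4, -38.8, 13.9]
ee_rot: [-180.0, 0.2, 2.6]
force: [-6.5, -0.6, 3.6]
gripper_width: 90.9
gripper_force: 3.1
```

Request:
move_arm([
  {"x": 1,"y": 0,"z": 0,"rx": 0,"ry": 0,"rz": 0},
  {"x": 0,"y": 0,"z": 0,"rx": 0,"ry": 0,"rz": 0},
  {"x": -10,"y": 0,"z": 0,"rx": 0,"ry": 0,"rz": 0},
  {"x": -13,"y": 0,"z": 0,"rx": 0,"ry": 0,"rz": 0},
  {"x": 0,"y": 0,"z": -40,"rx": 0,"ry": 0,"rz": 0},
  {"x": 0,"y": 0,"z": -40,"rx": 0,"ry": 0,"rz": 0},
  {"x": 25,"y": -25,"z": -10,"rx": 0,"ry": 0,"rz": 0},
  {"x": 25,"y": -25,"z": 0,"rx": 0,"ry": 0,"rz": 0},
  {"x": 25,"y": -25,"z": 0,"rx": 0,"ry": 0,"rz": 0},
  {"x": 26,"y": -25,"z": 0,"rx": 0,"ry": 0,"rz": 0},
])

```text
time_s: 27.9
ee_pos: [599.4, 65.6, 104.4]
ee_rot: [-180.0, -0.1, 2.6]
force: [0.3, -1.0, -0.0]
gripper_width: 91.2
gripper_force: 0.0
```

Request:
move_arm([
  {"x": 0,"y": 0,"z": 0,"rx": 0,"ry": 0,"rz": -0.142},
  {"x": 0,"y": 0,"z": 0,"rx": 0,"ry": 0,"rz": -0.142},
  {"x": 0,"y": 0,"z": 0,"rx": 0,"ry": 0,"rz": -0.142},
  {"x": 0,"y": 0,"z": 0,"rx": 0,"ry": 0,"rz": -0.142},
  {"x": 0,"y": 0,"z": 0,"rx": 0,"ry": 0,"rz": -0.142},
  {"x": 0,"y": 0,"z": 0,"rx": 0,"ry": 0,"rz": -0.142},
  {"x": 0,"y": 0,"z": 0,"rx": 0,"ry": 0,"rz": -0.142},
  {"x": 0,"y": 0,"z": 0,"rx": 0,"ry": 0,"rz": -0.142},
  {"x": 0,"y": 0,"z": 0,"rx": 0,"ry": 0,"rz": -0.142},
  {"x": 0,"y": 0,"z": 0,"rx": 0,"ry": 0,"rz": -0.142},
])

```text
time_s: 28.9
ee_pos: [598.6, 64.6, 104.0]
ee_rot: [179.9, -0.0, 84.3]
force: [-0.8, -0.2, -0.1]
gripper_width: 91.3
gripper_force: 0.0
```

Request:
move_arm([
  {"x": 0,"y": 0,"z": 0,"rx": 0,"ry": 0,"rz": -0.147},
  {"x": 0,"y": 0,"z": 0,"rx": 0,"ry": 0,"rz": 0},
  {"x": 0,"y": 0,"z": 0,"rx": 0,"ry": 0,"rz": 0},
])

```text
time_s: 29.2
ee_pos: [598.6, 64.7, 104.0]
ee_rot: [180.0, 0.0, 92.2]
force: [-0.8, 0.7, -0.8]
gripper_width: 91.2
gripper_force: 0.0
```

```bash
python3 - <<'E'
from h import *
s=state(); print(s["ee_pos"],s["ee_rot"],tostop(s["ee_pos"][:2]))
f=grab_frame("scene"); print(tray2(f,"blue"),tray2(f,"orange"))
E
```

```text
[598.6386363   64.66125838 103.99663726] [1.79960504e+02 2.63303232e-04 9.21770943e+01] [-65.23285802 214.58115108]
(array([ 669.4, -214.4,   21.6,  133.4,    2.3,   85. ]), array([ -6.3, -67.1])) (array([607.8, -37. , 131.1, 141.8,   2.2, 484. ]), array([-60.3, 112.6]))
```

Request:
move_arm([
  {"x": 0,"y": 0,"z": 30,"rx": 0,"ry": 0,"rz": -0.003},
  {"x": 0,"y": 0,"z": 30,"rx": 0,"ry": 0,"rz": 0},
  {"x": 0,"y": 0,"z": 30,"rx": 0,"ry": 0,"rz": 0},
  {"x": -10,"y": 0,"z": 0,"rx": 0,"ry": 0,"rz": 0},
  {"x": -8,"y": 0,"z": 0,"rx": 0,"ry": 0,"rz": 0},
  {"x": -6,"y": 0,"z": 0,"rx": 0,"ry": 0,"rz": 0},
  {"x": -6,"y": 0,"z": 0,"rx": 0,"ry": 0,"rz": 0},
  {"x": -6,"y": 0,"z": 0,"rx": 0,"ry": 0,"rz": 0},
  {"x": -6,"y": 0,"z": 0,"rx": 0,"ry": 0,"rz": 0},
  {"x": -6,"y": 0,"z": 0,"rx": 0,"ry": 0,"rz": 0},
])

```text
time_s: 30.25
ee_pos: [601.4, 16.4, 14.7]
ee_rot: [179.9, -0.0, 92.5]
force: [-0.7, 2.7, 2.6]
gripper_width: 90.9
gripper_force: 1.3
```

Request:
move_arm([
  {"x": -4,"y": 0,"z": 0,"rx": 0,"ry": 0,"rz": 0},
  {"x": -3,"y": 0,"z": 0,"rx": 0,"ry": 0,"rz": 0},
  {"x": -2,"y": 0,"z": 0,"rx": 0,"ry": 0,"rz": 0},
  {"x": 0,"y": 0,"z": 0,"rx": 0,"ry": 0,"rz": 0},
])

```text
time_s: 30.65
ee_pos: [601.1, 7.3, 13.8]
ee_rot: [-180.0, 0.0, 92.5]
force: [-0.7, 0.1, -0.0]
gripper_width: 91.2
gripper_force: 0.2
```

Request:
move_arm([
  {"x": -1,"y": 0,"z": 0,"rx": 0,"ry": 0,"rz": 0},
  {"x": -1,"y": 0,"z": 0,"rx": 0,"ry": 0,"rz": 0},
  {"x": -1,"y": 0,"z": 0,"rx": 0,"ry": 0,"rz": 0},
  {"x": 0,"y": 0,"z": 0,"rx": 0,"ry": 0,"rz": 0},
])

```text
time_s: 31.05
ee_pos: [601.2, 5.0, 13.7]
ee_rot: [-180.0, -0.0, 92.5]
force: [0.8, 3.6, 0.3]
gripper_width: 91.3
gripper_force: 1.6
```

Request:
move_arm([
  {"x": -1,"y": 0,"z": 0,"rx": 0,"ry": 0,"rz": 0},
  {"x": -1,"y": 0,"z": 0,"rx": 0,"ry": 0,"rz": 0},
  {"x": 0,"y": 0,"z": 0,"rx": 0,"ry": 0,"rz": 0},
])

```text
time_s: 31.35
ee_pos: [601.5, 5.0, 13.8]
ee_rot: [180.0, -0.2, 92.4]
force: [1.1, 9.3, 0.1]
gripper_width: 91.3
gripper_force: 4.9
```

Request:
move_arm([
  {"x": 10,"y": 0,"z": 0,"rx": 0,"ry": 0,"rz": 0},
  {"x": 12,"y": 0,"z": 0,"rx": 0,"ry": 0,"rz": 0},
  {"x": 0,"y": 0,"z": -40,"rx": 0,"ry": 0,"rz": 0},
  {"x": 0,"y": 0,"z": -40,"rx": 0,"ry": 0,"rz": 0},
  {"x": 0,"y": 0,"z": -40,"rx": 0,"ry": 0,"rz": 0},
  {"x": 0,"y": 0,"z": -35,"rx": 0,"ry": 0,"rz": 0},
  {"x": 0,"y": 0,"z": -35,"rx": 0,"ry": 0,"rz": 0},
  {"x": 0,"y": 0,"z": 0,"rx": 0,"ry": 0,"rz": 0.14},
  {"x": 0,"y": 0,"z": 0,"rx": 0,"ry": 0,"rz": 0.14},
  {"x": 0,"y": 0,"z": 0,"rx": 0,"ry": 0,"rz": 0.14},
])

```text
time_s: 32.35
ee_pos: [600.3, 24.9, 204.3]
ee_rot: [180.0, 0.1, 68.2]
force: [0.1, 0.4, -1.1]
gripper_width: 91.1
gripper_force: 0.0
```

Request:
move_arm([
  {"x": 0,"y": 0,"z": 0,"rx": 0,"ry": 0,"rz": 0.14},
  {"x": 0,"y": 0,"z": 0,"rx": 0,"ry": 0,"rz": 0.14},
  {"x": 0,"y": 0,"z": 0,"rx": 0,"ry": 0,"rz": 0.14},
  {"x": 0,"y": 0,"z": 0,"rx": 0,"ry": 0,"rz": 0.14},
  {"x": 0,"y": 0,"z": 0,"rx": 0,"ry": 0,"rz": 0.14},
  {"x": 0,"y": 0,"z": 0,"rx": 0,"ry": 0,"rz": 0.14},
  {"x": -2.5,"y": -33,"z": 0,"rx": 0,"ry": 0,"rz": 0},
  {"x": -2.5,"y": -33,"z": 0,"rx": 0,"ry": 0,"rz": 0},
  {"x": -2.5,"y": -33,"z": 0,"rx": 0,"ry": 0,"rz": 0},
  {"x": -2.5,"y": -33,"z": 0,"rx": 0,"ry": 0,"rz": 0},
])

```text
time_s: 33.35
ee_pos: [544.4, 146.0, 203.8]
ee_rot: [179.9, 0.0, 20.3]
force: [-0.1, 0.2, 0.5]
gripper_width: 91.3
gripper_force: 0.0
```

Request:
move_arm([
  {"x": -2.5,"y": -33,"z": 0,"rx": 0,"ry": 0,"rz": 0},
  {"x": -2.5,"y": -33,"z": 0,"rx": 0,"ry": 0,"rz": 0},
  {"x": -2.5,"y": -33,"z": 0,"rx": 0,"ry": 0,"rz": 0},
  {"x": -2.5,"y": -33,"z": 0,"rx": 0,"ry": 0,"rz": 0},
  {"x": -2.5,"y": -33,"z": 0,"rx": 0,"ry": 0,"rz": 0},
  {"x": 0,"y": 0,"z": 0,"rx": 0,"ry": 0,"rz": 0},
  {"x": 0,"y": 0,"z": 0,"rx": 0,"ry": 0,"rz": 0},
])

```text
time_s: 34.05
ee_pos: [475.8, 295.7, 203.8]
ee_rot: [179.9, 0.0, 20.4]
force: [-0.2, 0.1, -0.7]
gripper_width: 91.0
gripper_force: 0.0
```

```bash
cat > look.py <<'E'
from h import *
s=state(); print(s["time_s"],s["ee_pos"],s["ee_rot"],s["qpos"].round(1) if hasattr(s["qpos"],'round') else s["qpos"])
f=grab_frame("scene"); print(tray2(f,"blue"),tray2(f,"orange"))
f=grab_frame("top");print(tray2(f,"blue"),tray2(f,"orange"))
E
python3 look.py; python3 - <<'E'
from h import *
s=state(); yw=np.radians(s["ee_rot"][2]); d=np.array([475.8,299])-s["ee_pos"][:2]; print(d@[np.cos(yw),np.sin(yw)],d@[np.sin(yw),-np.cos(yw)])
E
```

```text
34.05 [475.77253244 295.65918763 203.77918151] [1.79919024e+02 1.36031273e-02 2.04498848e+01] [ 3.070e+01  1.740e+01  9.250e+01 -1.000e-01  7.010e+01  1.003e+02]
(array([ 615.2, -219.3,  130.1,  145.2,    2.9,  356. ]), array([-60.6, -69.8])) (array([609.1, -76.1, 130.1, 140.4,   2.5, 501. ]), array([-60.7,  73.5]))
(array([ 611.6, -218.8,  134.2,  127.9,    2.1,  241. ]), array([-64.1, -69.2])) (array([607.6, -78.2, 134.9, 129.2,   2.8, 253. ]), array([-62.3,  71.4]))
0.9362005116741279 -4.250908625139148
```

Request:
move_arm([
  {"x": 1,"y": -3,"z": 30,"rx": 0,"ry": 0,"rz": 0.005},
  {"x": 0,"y": 0,"z": 30,"rx": 0,"ry": 0,"rz": 0},
  {"x": 0,"y": 0,"z": 30,"rx": 0,"ry": 0,"rz": 0},
  {"x": 0,"y": 0,"z": 22,"rx": 0,"ry": 0,"rz": 0},
  {"x": 0,"y": 0,"z": 10,"rx": 0,"ry": 0,"rz": 0},
  {"x": 0,"y": 0,"z": 0,"rx": 0,"ry": 0,"rz": 0},
])

```text
time_s: 34.75
ee_pos: [475.9, 297.3, 80.8]
ee_rot: [179.9, 0.2, 20.0]
force: [-0.5, -0.3, 1.0]
gripper_width: 90.9
gripper_force: 0.0
```

Request:
move_arm([
  {"x": 0,"y": 0,"z": 0,"rx": 0,"ry": 0,"rz": 0},
  {"x": 0,"y": 0,"z": 0,"rx": 0,"ry": 0,"rz": 0},
  {"x": 0,"y": 0,"z": 0,"rx": 0,"ry": 0,"rz": 0},
  {"x": 0,"y": 0,"z": 0,"rx": 0,"ry": 0,"rz": 0},
  {"x": 0,"y": 0,"z": 0,"rx": 0,"ry": 0,"rz": 0},
  {"x": 0,"y": 0,"z": 0,"rx": 0,"ry": 0,"rz": 0},
  {"x": 0,"y": 0,"z": 0,"rx": 0,"ry": 0,"rz": 0},
  {"x": 0,"y": 0,"z": 0,"rx": 0,"ry": 0,"rz": 0},
  {"x": 0,"y": 0,"z": 0,"rx": 0,"ry": 0,"rz": 0},
  {"x": 0,"y": 0,"z": 0,"rx": 0,"ry": 0,"rz": 0},
], grip=0, squeeze=40)

```text
time_s: 35.75
ee_pos: [476.0, 298.8, 81.9]
ee_rot: [-180.0, 0.0, 20.0]
force: [-1.3, 1.5, 0.1]
gripper_width: 24.1
gripper_force: 40.0
```

Request:
move_arm([
  {"x": 0,"y": 0,"z": -2,"rx": 0,"ry": 0,"rz": 0},
  {"x": 0,"y": 0,"z": -5,"rx": 0,"ry": 0,"rz": 0},
  {"x": 0,"y": 0,"z": -10,"rx": 0,"ry": 0,"rz": 0},
  {"x": 0,"y": 0,"z": -14,"rx": 0,"ry": 0,"rz": 0},
  {"x": 0,"y": 0,"z": -16,"rx": 0,"ry": 0,"rz": 0},
  {"x": 0,"y": 0,"z": -16,"rx": 0,"ry": 0,"rz": 0},
  {"x": 0,"y": 0,"z": -16,"rx": 0,"ry": 0,"rz": 0},
  {"x": 0,"y": 0,"z": -14,"rx": 0,"ry": 0,"rz": 0},
  {"x": 0,"y": 0,"z": -7,"rx": 0,"ry": 0,"rz": 0},
  {"x": 0,"y": 0,"z": -3,"rx": 0,"ry": 0,"rz": 0},
])

```text
time_s: 36.75
ee_pos: [476.3, 298.7, 185.9]
ee_rot: [-180.0, -0.1, 20.0]
force: [-0.5, 0.4, -5.0]
gripper_width: 23.9
gripper_force: 40.0
```

```bash
python3 look.py; python3 - <<'E'
from h import *
s=state(); print(s["force"],s["torque"],s["gripper_width"])
f=grab_frame("scene"); cv2.imwrite("pics/c.png",cv2.resize(f["img"][210:400,270:430,::-1],None,fx=3,fy=3,interpolation=cv2.INTER_CUBIC))
E
```

```text
36.75 [476.34875932 298.67054553 185.90991011] [-1.79994504e+02 -8.51582276e-02  2.00441573e+01] [ 30.9  18.2  94.   -0.   67.7 100.9]
(array([ 615.2, -218.1,  129.4,  141.1,    2.5,  356. ]), array([-60.6, -68.6])) (array([609.1, -75.9, 130.4, 141.7,   2. , 492. ]), array([-60.7,  73.7]))
(array([ 612. , -218.8,  133.8,  127.8,    2.6,  233. ]), array([-63.7, -69.2])) (array([607.9, -77.9, 136.3, 128.3,   2.4, 250. ]), array([-62. ,  71.8]))
[-0.07567868 -0.51962043 -5.46648346] [-0.05144916 -0.0501368   0.01580887] 23.96181942439681
```

View pics/c.png

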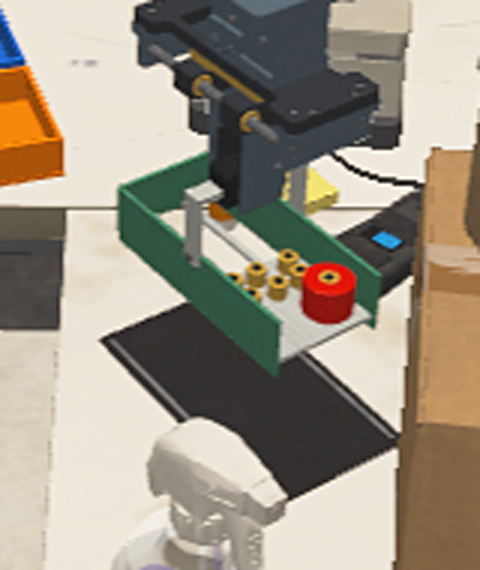

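The scoop is held level, with all six spacers and the knob still on the pan. Now I'll carry it over.

Request:
move_arm([
  {"x": -0.5,"y": 5,"z": 0,"rx": 0,"ry": 0,"rz": 0},
  {"x": -1,"y": 11,"z": 0,"rx": 0,"ry": 0,"rz": 0},
  {"x": -1.5,"y": 17,"z": 0,"rx": 0,"ry": 0,"rz": 0},
  {"x": -2,"y": 23,"z": 0,"rx": 0,"ry": 0,"rz": 0},
  {"x": -2.5,"y": 28,"z": 0,"rx": 0,"ry": 0,"rz": 0},
  {"x": -2.5,"y": 29,"z": 0,"rx": 0,"ry": 0,"rz": 0},
  {"x": -2.5,"y": 29,"z": 0,"rx": 0,"ry": 0,"rz": 0},
  {"x": -2.5,"y": 29,"z": 0,"rx": 0,"ry": 0,"rz": 0},
  {"x": -2.5,"y": 29,"z": 0,"rx": 0,"ry": 0,"rz": 0},
  {"x": -2.5,"y": 29,"z": 0,"rx": 0,"ry": 0,"rz": 0},
])

```text
time_s: 37.9
ee_pos: [535.7, 73.8, 184.9]
ee_rot: [180.0, 0.0, 20.0]
force: [0.1, 0.2, -4.3]
gripper_width: 23.8
gripper_force: 40.0
```

Request:
move_arm([
  {"x": -2.5,"y": 29,"z": 0,"rx": 0,"ry": 0,"rz": 0},
  {"x": -2.5,"y": 29,"z": 0,"rx": 0,"ry": 0,"rz": 0},
  {"x": -2.5,"y": 29,"z": 0,"rx": 0,"ry": 0,"rz": 0},
  {"x": -2.5,"y": 29,"z": 0,"rx": 0,"ry": 0,"rz": 0},
  {"x": -2.5,"y": 29,"z": 0,"rx": 0,"ry": 0,"rz": 0},
  {"x": -2.5,"y": 29,"z": 0,"rx": 0,"ry": 0,"rz": 0},
  {"x": -2.5,"y": 29,"z": 0,"rx": 0,"ry": 0,"rz": 0},
  {"x": -2.5,"y": 26,"z": 0,"rx": 0,"ry": 0,"rz": 0},
  {"x": -2,"y": 21,"z": 0,"rx": 0,"ry": 0,"rz": 0},
  {"x": -1.5,"y": 16,"z": 0,"rx": 0,"ry": 0,"rz": 0},
])

```text
time_s: 38.9
ee_pos: [604.6, -183.7, 184.7]
ee_rot: [180.0, 0.0, 20.0]
force: [-0.7, -0.1, -3.6]
gripper_width: 24.0
gripper_force: 40.0
```

Request:
move_arm([
  {"x": -1,"y": 12,"z": 0,"rx": 0,"ry": 0,"rz": 0},
  {"x": -0.5,"y": 7,"z": 0,"rx": 0,"ry": 0,"rz": 0},
  {"x": 0,"y": 3,"z": 0,"rx": 0,"ry": 0,"rz": 0},
  {"x": 0,"y": 0,"z": 0,"rx": 0,"ry": 0,"rz": 0.03},
  {"x": 0,"y": 0,"z": 0,"rx": 0,"ry": 0,"rz": 0.07},
  {"x": 0,"y": 0,"z": 0,"rx": 0,"ry": 0,"rz": 0.08},
  {"x": 0,"y": 0,"z": 0,"rx": 0,"ry": 0,"rz": 0.07},
  {"x": 0,"y": 0,"z": 0,"rx": 0,"ry": 0,"rz": 0.04},
  {"x": 0,"y": 0,"z": 0,"rx": 0,"ry": 0,"rz": 0.017},
  {"x": 0,"y": 0,"z": 0,"rx": 0,"ry": 0,"rz": 0},
])

```text
time_s: 39.9
ee_pos: [611.0, -201.8, 185.0]
ee_rot: [-180.0, 0.0, 2.5]
force: [-0.1, -0.4, -4.4]
gripper_width: 23.4
gripper_force: 40.0
```

```bash
python3 - <<'E'
from h import *
s=state(); print(s["time_s"],s["ee_pos"],s["ee_rot"],tostop(s["ee_pos"][:2]),s["qpos"])
f=grab_frame("scene"); print(tray2(f,"orange"),tray2(f,"blue")); cv2.imwrite("pics/d.png",cv2.resize(f["img"][130:300,180:340,::-1],None,fx=3.5,fy=3.5,interpolation=cv2.INTER_CUBIC))
E
```

```text
39.9 [ 610.99893114 -201.84613466  185.03822973] [-1.79989269e+02  4.93208396e-03  2.52231414e+00] [-64.04357657 -52.21006512] [-1.93094618e+01  2.55186794e+01  8.26051518e+01  8.55116457e-03
  7.18847381e+01  6.81655651e+01]
(array([609. , -75.4, 131.5, 143.1,   2.6, 493. ]), array([-60.7,  74.2])) (array([ 615.6, -216.8,  129.5,  140.6,    2.8,  238. ]), array([-60.1, -67.3]))
```

View pics/d.png

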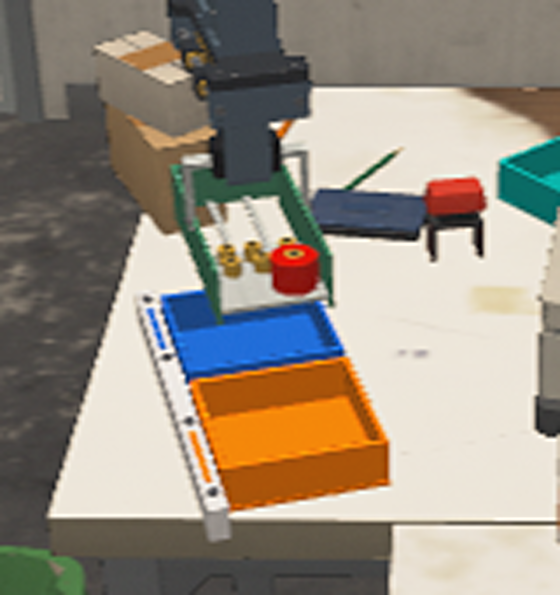

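The scoop is above the blue tray, with its load on the pan. Now I'll tilt the grate end down gently.

Request:
move_arm([
  {"x": 0,"y": 0,"z": 5,"rx": 0.03,"ry": 0,"rz": 0},
  {"x": 0,"y": 0,"z": 6,"rx": 0.06,"ry": 0,"rz": 0},
  {"x": 0,"y": 0,"z": 5,"rx": 0.06,"ry": 0,"rz": 0},
  {"x": 0,"y": 0,"z": 0,"rx": 0.06,"ry": 0,"rz": 0},
  {"x": 0,"y": 0,"z": 0,"rx": 0.06,"ry": 0,"rz": 0},
  {"x": 0,"y": 0,"z": 0,"rx": 0.06,"ry": 0,"rz": 0},
  {"x": 0,"y": 0,"z": 0,"rx": 0.06,"ry": 0,"rz": 0},
  {"x": 0,"y": 0,"z": 0,"rx": 0.05,"ry": 0,"rz": 0},
  {"x": 0,"y": 0,"z": 0,"rx": 0.03,"ry": 0,"rz": 0},
  {"x": 0,"y": 0,"z": 0,"rx": 0,"ry": 0,"rz": 0},
])

```text
time_s: 40.95
ee_pos: [610.9, -203.2, 167.9]
ee_rot: [-153.1, 0.0, 2.4]
force: [-0.2, -0.1, -4.9]
gripper_width: 23.7
gripper_force: 40.0
```

Request:
move_arm([
  {"x": 0,"y": 0,"z": 0,"rx": 0,"ry": 0,"rz": 0},
  {"x": 0,"y": 0,"z": 0,"rx": 0,"ry": 0,"rz": 0},
  {"x": 0,"y": 0,"z": 0,"rx": 0,"ry": 0,"rz": 0},
])

```text
time_s: 41.25
ee_pos: [611.1, -201.4, 169.5]
ee_rot: [-153.1, -0.0, 2.5]
force: [-0.8, -0.5, -3.5]
gripper_width: 23.9
gripper_force: 40.0
```

```bash
cat > look2.py <<'E'
from h import *
import sys
s=state(); print(s["time_s"],s["ee_pos"],s["ee_rot"],tostop(s["ee_pos"][:2]),s["force"])
f=grab_frame("scene"); cv2.imwrite("pics/%s.png"%sys.argv[1],cv2.resize(f["img"][130:300,180:340,::-1],None,fx=3.5,fy=3.5,interpolation=cv2.INTER_CUBIC)); print(tray2(f,"orange"))
E
python3 look2.py e
```

```text
41.25 [ 611.12694082 -201.43313169  169.48594419] [-1.53112558e+02 -4.45177210e-02  2.49763230e+00] [-63.8983844  -51.80278491] [-0.75596758 -0.49148534 -3.46240933]
(array([609. , -77. , 131.3, 140.7,   2.7, 483. ]), array([-60.8,  72.6]))
```

View pics/e.png

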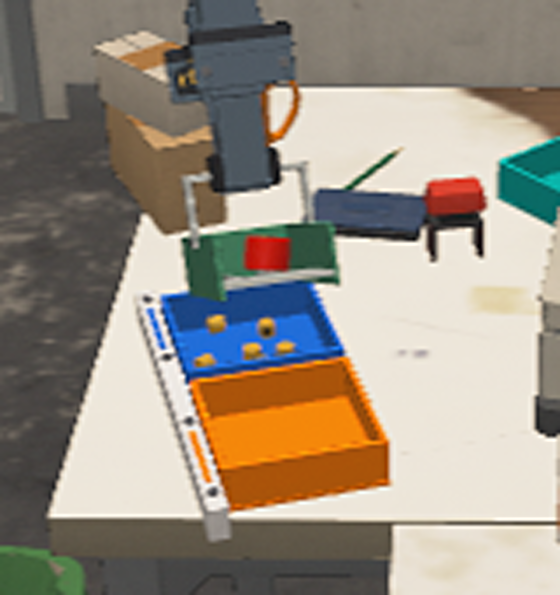

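Five spacers show in the tray. The sixth is hidden or still in the scoop, so I'll shake and then look level.

Request:
move_arm([
  {"x": 8,"y": 0,"z": 0,"rx": 0,"ry": 0,"rz": 0},
  {"x": -16,"y": 0,"z": 0,"rx": 0,"ry": 0,"rz": 0},
  {"x": 16,"y": 0,"z": 0,"rx": 0,"ry": 0,"rz": 0},
  {"x": -16,"y": 0,"z": 0,"rx": 0,"ry": 0,"rz": 0},
  {"x": 8,"y": 0,"z": 0,"rx": 0,"ry": 0,"rz": 0},
  {"x": 0,"y": 0,"z": -8,"rx": 0,"ry": 0,"rz": 0},
  {"x": 0,"y": 0,"z": 8,"rx": 0,"ry": 0,"rz": 0},
  {"x": 0,"y": 0,"z": -8,"rx": 0,"ry": 0,"rz": 0},
  {"x": 0,"y": 0,"z": 8,"rx": 0,"ry": 0,"rz": 0},
  {"x": 0,"y": 0,"z": 0,"rx": 0,"ry": 0,"rz": 0},
])

```text
time_s: 42.3
ee_pos: [610.5, -201.4, 168.1]
ee_rot: [-153.0, 0.1, 2.5]
force: [-0.6, -0.1, -4.5]
gripper_width: 23.9
gripper_force: 40.0
```

Request:
move_arm([
  {"x": 0,"y": 0,"z": -10,"rx": 0,"ry": 0,"rz": 0},
  {"x": 0,"y": 0,"z": -5,"rx": -0.08,"ry": 0,"rz": 0},
  {"x": 0,"y": 0,"z": 0,"rx": -0.08,"ry": 0,"rz": 0},
  {"x": 0,"y": 0,"z": 0,"rx": -0.08,"ry": 0,"rz": 0},
  {"x": 0,"y": 0,"z": 0,"rx": -0.08,"ry": 0,"rz": 0},
  {"x": 0,"y": 0,"z": 0,"rx": -0.08,"ry": 0,"rz": 0},
  {"x": 0,"y": 0,"z": 0,"rx": -0.05,"ry": 0,"rz": 0},
  {"x": 0,"y": 0,"z": 0,"rx": -0.02,"ry": 0,"rz": 0},
  {"x": 0,"y": 0,"z": 0,"rx": 0,"ry": 0,"rz": 0},
])

```text
time_s: 43.2
ee_pos: [611.3, -208.0, 182.9]
ee_rot: [-179.9, -0.0, 2.5]
force: [-0.6, 1.1, -3.7]
gripper_width: 23.8
gripper_force: 40.0
```

```bash
python3 look2.py f
```

```text
43.2 [ 611.2508595  -207.95002953  182.92232649] [-1.79948276e+02 -1.06327769e-02  2.47909041e+00] [-64.04747377 -58.3191555 ] [-0.61050774  1.13711905 -3.71094073]
(array([609. , -76. , 130.4, 139.2,   2.3, 493. ]), array([-60.8,  73.6]))
```

View pics/f.png

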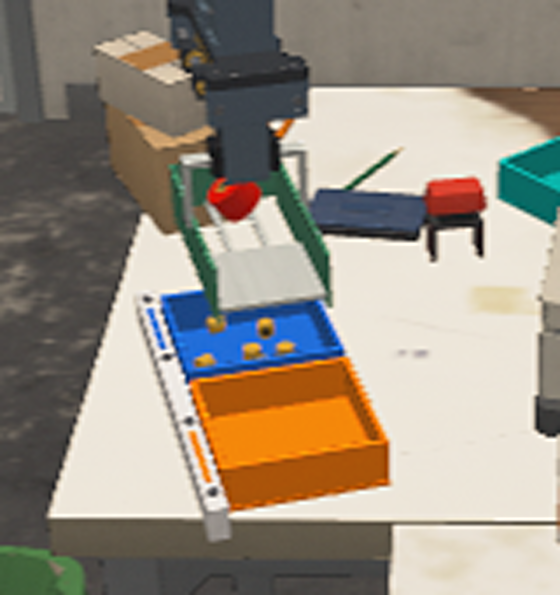

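Request:
move_arm([
  {"x": 0,"y": 0,"z": -5,"rx": 0,"ry": 0,"rz": 0},
  {"x": 0,"y": 0,"z": -12,"rx": 0,"ry": 0,"rz": 0},
  {"x": 0,"y": 0,"z": -18,"rx": 0,"ry": 0,"rz": 0},
  {"x": 0,"y": 0,"z": -20,"rx": 0,"ry": 0,"rz": 0},
  {"x": 0,"y": 0,"z": -20,"rx": 0,"ry": 0,"rz": 0},
  {"x": 0,"y": 0,"z": -15,"rx": 0,"ry": 0,"rz": 0},
  {"x": 0,"y": 0,"z": -8,"rx": 0,"ry": 0,"rz": 0},
  {"x": 0,"y": 0,"z": -2,"rx": 0,"ry": 0,"rz": 0},
])

```text
time_s: 44.05
ee_pos: [611.7, -209.2, 284.0]
ee_rot: [179.9, -0.1, 2.4]
force: [0.1, -0.7, -3.8]
gripper_width: 24.1
gripper_force: 40.0
```

```bash
python3 - <<'E'
from h import *
f=grab_frame("scene"); g=grab_frame("top")
a=cv2.resize(f["img"][120:240,200:320,::-1],(400,400),interpolation=cv2.INTER_CUBIC)
b=cv2.resize(g["img"][140:240,310:410,::-1],(400,400),interpolation=cv2.INTER_CUBIC)
cv2.imwrite("pics/g.png",np.hstack([a,b]))
for n in("scene","top"): print(n,[(round(d["p"],2),d["point"]) for d in landmark_of(n,"spacer_1")])
E
```

```text
scene [(0.6, [238.3, 222.6]), (0.52, [257.7, 223.4]), (0.48, [251.2, 228.9])]
top []
```

View pics/g.png

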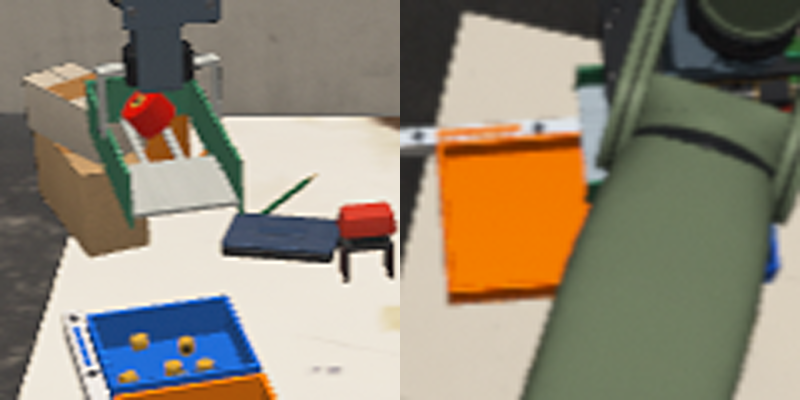

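Five spacers are visible in the tray at (138,341), (185,345), (128,378), (173,367) and (204,365). The knob leans on the grate at (147,115), perhaps over the sixth. I'll lower again and jolt it with a slight back tilt over the blue tray.

Request:
move_arm([
  {"x": 0,"y": -5,"z": 10,"rx": 0,"ry": 0,"rz": 0},
  {"x": 0,"y": -7,"z": 20,"rx": 0,"ry": 0,"rz": 0},
  {"x": 0,"y": -7,"z": 20,"rx": 0,"ry": 0,"rz": 0},
  {"x": 0,"y": -5,"z": 20,"rx": 0,"ry": 0,"rz": 0},
  {"x": 0,"y": 0,"z": 18,"rx": 0,"ry": 0,"rz": 0},
  {"x": 0,"y": 0,"z": 10,"rx": 0,"ry": 0,"rz": 0},
  {"x": 0,"y": 0,"z": 0,"rx": -0.07,"ry": 0,"rz": 0},
  {"x": 0,"y": 0,"z": 0,"rx": -0.07,"ry": 0,"rz": 0},
  {"x": 0,"y": 0,"z": 0,"rx": -0.07,"ry": 0,"rz": 0},
  {"x": 0,"y": 0,"z": 0,"rx": 0,"ry": 0,"rz": 0},
])

```text
time_s: 45.25
ee_pos: [609.9, -182.5, 183.5]
ee_rot: [168.0, 0.1, 2.6]
force: [0.2, 0.8, -4.4]
gripper_width: 23.6
gripper_force: 40.0
```

Request:
move_arm([
  {"x": 0,"y": 10,"z": 0,"rx": 0,"ry": 0,"rz": 0},
  {"x": 0,"y": -10,"z": 0,"rx": 0,"ry": 0,"rz": 0},
  {"x": 0,"y": 10,"z": 0,"rx": 0,"ry": 0,"rz": 0},
  {"x": 0,"y": -10,"z": 0,"rx": 0,"ry": 0,"rz": 0},
  {"x": 8,"y": 0,"z": 0,"rx": 0,"ry": 0,"rz": 0},
  {"x": -8,"y": 0,"z": 0,"rx": 0,"ry": 0,"rz": 0},
  {"x": 0,"y": 0,"z": 0,"rx": 0.07,"ry": 0,"rz": 0},
  {"x": 0,"y": 0,"z": 0,"rx": 0.07,"ry": 0,"rz": 0},
  {"x": 0,"y": 0,"z": 0,"rx": 0.07,"ry": 0,"rz": 0},
  {"x": 0,"y": 0,"z": 0,"rx": 0,"ry": 0,"rz": 0},
])

```text
time_s: 46.25
ee_pos: [610.0, -187.0, 184.3]
ee_rot: [179.9, 0.0, 2.3]
force: [0.3, -0.7, -4.0]
gripper_width: 23.6
gripper_force: 40.0
```

```bash
python3 look2.py i; python3 - <<'E'
from h import *
f=grab_frame("scene"); P,v,u=pts(f); c=cols(f,P,v,u)
for nm,lo,hi in(("knob",0,4),("knob2",172,180),("brass",17,26)):
    m=(c[:,0]>=lo)&(c[:,0]<=hi)&(c[:,1]>110)&(c[:,2]>70)&(P[:,0]>530)&(P[:,0]<670)&(P[:,1]<-90)&(P[:,1]>-330)
    if m.sum(): print(nm,m.sum(),np.percentile(P[m],[5,50,95],axis=0).round(0).tolist())
E
```

```text
46.25 [ 609.99506558 -186.95797228  184.28697061] [1.79933532e+02 4.68014296e-03 2.30871424e+00] [-64.42311003 -37.29292466] [ 0.31231188 -0.72714232 -4.03011905]
(array([609.6, -77.4, 130.4, 143.2,   2.9, 492. ]), array([-60.2,  72.2]))
knob 142 [[594.0, -227.0, 120.0], [609.0, -206.0, 136.0], [627.0, -198.0, 149.0]]
brass 119 [[584.0, -266.0, 10.0], [638.0, -203.0, 23.0], [661.0, -133.0, 291.0]]
```

View pics/i.png

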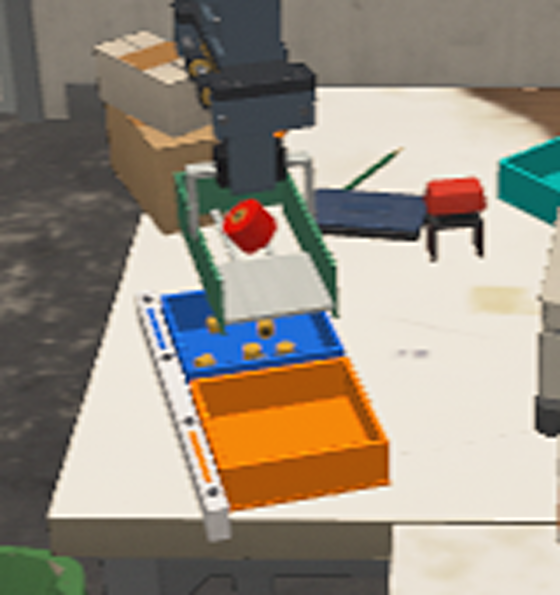

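```bash
cat > brass.py <<'E'
from h import *
for n in("scene","top"):
    f=grab_frame(n); P,v,u=pts(f); c=cols(f,P,v,u)
    m=(c[:,0]>=15)&(c[:,0]<=28)&(c[:,1]>90)&(c[:,2]>60)&(P[:,0]>500)&(P[:,0]<680)&(P[:,1]<0)&(P[:,1]>-330)&(P[:,2]<170)
    im=np.zeros((480,640),np.uint8); im[v[m],u[m]]=1; N,lab,st,_=cv2.connectedComponentsWithStats(im)
    for k in range(1,N):
        j=m&(lab[v,u]==k)
        if j.sum()>=4: print(n,"brass",j.sum(),P[j].mean(0).round(0),st[k][:4])
    m=((c[:,0]<4)|(c[:,0]>172))&(c[:,1]>130)&(c[:,2]>60)&(P[:,0]>500)&(P[:,0]<680)&(P[:,1]<0)&(P[:,1]>-330)&(P[:,2]<220)
    if m.sum(): print(n,"red",m.sum(),P[m].min(0).round(0),P[m].max(0).round(0))
E
python3 brass.py
```

```text
scene brass 7 [ 617. -217.  142.] [247 190   3   4]
scene brass 12 [ 645. -213.   47.] [239 221   4   4]
scene brass 14 [ 598. -238.   23.] [254 221   4   6]
scene brass 18 [ 614. -214.   16.] [250 228   5   5]
scene brass 11 [ 586. -213.   17.] [259 228   5   3]
scene brass 15 [ 655. -205.   19.] [236 231   5   4]
scene brass 4 [ 568. -141.   42.] [270 233   4   1]
scene brass 5 [ 549. -134.   43.] [277 232   4   4]
scene brass 4 [ 605. -141.   41.] [257 235   4   1]
scene brass 4 [ 585. -143.   41.] [264 234   4   1]
scene brass 4 [ 643. -136.   44.] [244 237   4   1]
scene brass 5 [ 624. -137.   43.] [250 236   5   1]
scene brass 634 [607. -95.  11.] [235 239  56  25]
scene brass 5 [ 661. -136.   43.] [237 238   5   1]
scene brass 6 [679. -27.  33.] [238 261   2   6]
scene red 144 [ 589. -235.  112.] [ 630. -193.  152.]
top brass 723 [610. -56.   7.] [320 178  26  35]
top brass 5 [561. -95. 132.] [347 196   1   5]
```

Request:
move_arm([
  {"x": 0,"y": 0,"z": 0,"rx": 0.08,"ry": 0,"rz": 0},
  {"x": 0,"y": 0,"z": 0,"rx": 0.08,"ry": 0,"rz": 0},
  {"x": 10,"y": 0,"z": 0,"rx": 0,"ry": 0,"rz": 0},
  {"x": -20,"y": 0,"z": 0,"rx": 0,"ry": 0,"rz": 0},
  {"x": 20,"y": 0,"z": 0,"rx": 0,"ry": 0,"rz": 0},
  {"x": -20,"y": 0,"z": 0,"rx": 0,"ry": 0,"rz": 0},
  {"x": 10,"y": 0,"z": 0,"rx": 0,"ry": 0,"rz": 0},
  {"x": 0,"y": 0,"z": -10,"rx": 0,"ry": 0,"rz": 0},
  {"x": 0,"y": 0,"z": 10,"rx": 0,"ry": 0,"rz": 0},
  {"x": 0,"y": 0,"z": -10,"rx": 0,"ry": 0,"rz": 0},
])

```text
time_s: 47.45
ee_pos: [609.1, -185.2, 192.0]
ee_rot: [-170.7, 0.3, 2.5]
force: [-0.8, -0.8, -4.2]
gripper_width: 23.8
gripper_force: 40.0
```

Request:
move_arm([
  {"x": 0,"y": 0,"z": 10,"rx": 0,"ry": 0,"rz": 0},
  {"x": 0,"y": 0,"z": -10,"rx": 0,"ry": 0,"rz": 0},
  {"x": 0,"y": 0,"z": 10,"rx": 0,"ry": 0,"rz": 0},
  {"x": 0,"y": 0,"z": 0,"rx": 0,"ry": 0,"rz": 0},
  {"x": 0,"y": 0,"z": 0,"rx": -0.08,"ry": 0,"rz": 0},
  {"x": 0,"y": 0,"z": 0,"rx": -0.08,"ry": 0,"rz": 0},
  {"x": 0,"y": 0,"z": 0,"rx": 0,"ry": 0,"rz": 0},
])

```text
time_s: 48.15
ee_pos: [610.0, -182.5, 184.4]
ee_rot: [-179.9, 0.0, 2.6]
force: [-1.0, -0.1, -2.7]
gripper_width: 23.9
gripper_force: 40.0
```

```bash
python3 look2.py j; python3 brass.py | head -12; python3 brass.py | grep red
```

```text
48.15 [ 609.96597651 -182.53552602  184.35936217] [-1.79942703e+02  3.02317550e-02  2.59457246e+00] [-64.26698076 -32.87313952] [-1.00710494 -0.05187028 -2.72813547]
(array([609. , -76.3, 130.9, 143.7,   2.7, 488. ]), array([-60.8,  73.3]))
scene brass 4 [ 620. -233.  141.] [245 188   3   3]
scene brass 10 [ 645. -216.   45.] [239 221   4   4]
scene brass 12 [ 597. -249.   17.] [254 222   4   5]
scene brass 18 [ 614. -216.   15.] [250 228   5   5]
scene brass 11 [ 586. -214.   16.] [259 228   5   3]
scene brass 15 [ 655. -208.   17.] [236 231   5   4]
scene brass 4 [ 568. -143.   41.] [270 233   4   1]
scene brass 5 [ 549. -135.   42.] [277 232   4   4]
scene brass 4 [ 605. -140.   42.] [257 235   4   1]
scene brass 4 [ 586. -138.   43.] [264 234   4   1]
scene brass 4 [ 642. -137.   43.] [244 237   4   1]
scene brass 4 [ 622. -141.   41.] [251 236   4   1]
scene red 134 [ 590. -277.  112.] [ 632. -168.  186.]
```

View pics/j.png

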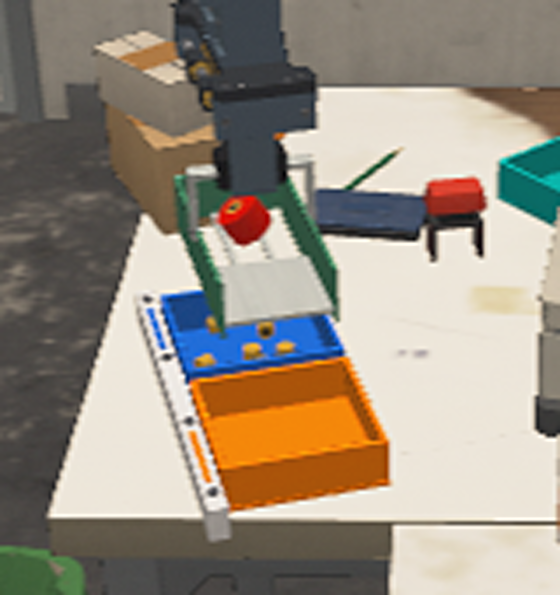

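Request:
move_arm([
  {"x": 0,"y": -4,"z": 0,"rx": 0,"ry": 0,"rz": 0},
  {"x": 0,"y": -9,"z": 0,"rx": 0,"ry": 0,"rz": 0},
  {"x": 0,"y": -14,"z": 0,"rx": 0,"ry": 0,"rz": 0},
  {"x": 0,"y": -19,"z": 0,"rx": 0,"ry": 0,"rz": 0},
  {"x": 0,"y": -22,"z": 0,"rx": 0,"ry": 0,"rz": 0},
  {"x": 0,"y": -22,"z": 0,"rx": 0,"ry": 0,"rz": 0},
  {"x": 0,"y": -19,"z": 0,"rx": 0,"ry": 0,"rz": 0},
  {"x": 0,"y": -14,"z": 0,"rx": 0,"ry": 0,"rz": 0},
  {"x": 0,"y": -9,"z": 0,"rx": 0,"ry": 0,"rz": 0},
  {"x": 0,"y": -4,"z": 0,"rx": 0,"ry": 0,"rz": 0},
])

```text
time_s: 49.4
ee_pos: [604.4, -47.6, 184.5]
ee_rot: [180.0, -0.0, 2.5]
force: [0.3, 0.3, -4.8]
gripper_width: 24.0
gripper_force: 40.0
```

```bash
python3 brass.py; python3 - <<'E'
from h import *
s=state(); print(tostop(s["ee_pos"][:2]),s["ee_rot"])
g=grab_frame("top"); f=grab_frame("scene"); print(tray2(g,"blue"))
b=cv2.resize(g["img"][160:240,350:430,::-1],(400,400),interpolation=cv2.INTER_CUBIC)
a=cv2.resize(f["img"][150:250,220:320,::-1],(400,400),interpolation=cv2.INTER_CUBIC)
cv2.imwrite("pics/k.png",np.hstack([a,b]))
E
```

```text
scene brass 5 [614. -97. 142.] [255 210   3   3]
scene brass 9 [ 644. -229.   38.] [239 221   3   4]
scene brass 5 [ 602. -187.   56.] [256 221   2   4]
scene brass 6 [ 612. -220.   18.] [251 228   3   2]
scene brass 5 [ 586. -218.   17.] [259 228   5   1]
scene brass 15 [ 655. -206.   18.] [236 231   5   4]
scene brass 527 [610. -88.  12.] [235 239  56  25]
scene brass 5 [ 661. -136.   43.] [237 238   5   1]
scene brass 7 [679. -27.  32.] [238 261   2   6]
scene red 144 [ 558. -284.   35.] [627. -33. 188.]
top brass 10 [ 653. -208.   21.] [377 178   3   4]
top brass 12 [ 636. -272.   17.] [396 183   4   4]
top brass 11 [ 613. -216.   17.] [380 190   3   4]
top brass 10 [ 606. -195.   18.] [374 192   3   4]
top brass 4 [ 588. -132.   80.] [356 194   4   1]
top brass 10 [ 595. -254.   20.] [392 195   3   4]
top brass 12 [ 586. -213.   16.] [379 198   4   4]
top brass 33 [ 571. -130.    7.] [353 200   5  11]
[-64.1672392  101.27355674] [ 1.79981976e+02 -6.82932660e-03  2.48558254e+00]
(array([ 611.9, -219.4,  132.4,  126.7,    2. ,  206. ]), array([-63.9, -69.8]))
```

View pics/k.png

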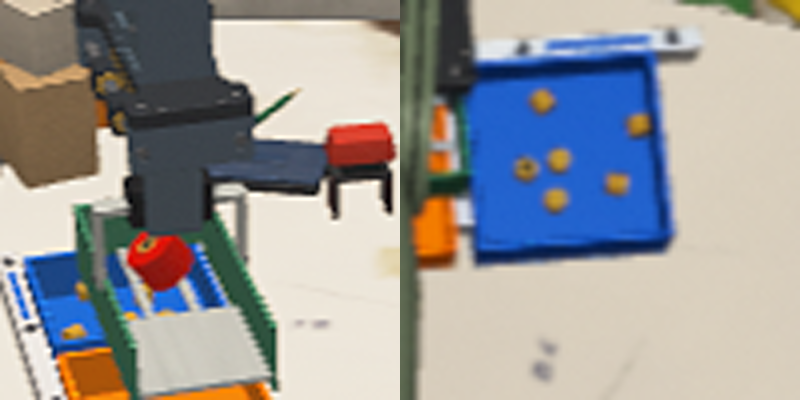

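All six spacers are in the blue tray (top view, right half), so I'll tip the knob into the orange tray.

Request:
move_arm([
  {"x": 0,"y": 4,"z": 0,"rx": 0,"ry": 0,"rz": 0},
  {"x": 0,"y": 9,"z": 0,"rx": 0,"ry": 0,"rz": 0},
  {"x": 0,"y": 14,"z": 0,"rx": 0,"ry": 0,"rz": 0},
  {"x": 0,"y": 18,"z": 0,"rx": 0,"ry": 0,"rz": 0},
  {"x": 0,"y": 18,"z": 0,"rx": 0,"ry": 0,"rz": 0},
  {"x": 0,"y": 15,"z": 4,"rx": 0,"ry": 0,"rz": 0},
  {"x": 0,"y": 11,"z": 5,"rx": 0,"ry": 0,"rz": 0},
  {"x": 0,"y": 6,"z": 5,"rx": 0,"ry": 0,"rz": 0},
  {"x": 0,"y": 2,"z": 3,"rx": 0,"ry": 0,"rz": 0},
  {"x": 0,"y": 0,"z": 0,"rx": 0,"ry": 0,"rz": 0},
])

```text
time_s: 50.6
ee_pos: [608.1, -145.6, 166.4]
ee_rot: [-180.0, 0.1, 2.4]
force: [0.0, -0.7, -4.4]
gripper_width: 23.9
gripper_force: 40.0
```

Request:
move_arm([
  {"x": 0,"y": 0,"z": 0,"rx": -0.05,"ry": 0,"rz": 0},
  {"x": 0,"y": 0,"z": 0,"rx": -0.08,"ry": 0,"rz": 0},
  {"x": 0,"y": 0,"z": 0,"rx": -0.08,"ry": 0,"rz": 0},
  {"x": 0,"y": 0,"z": 0,"rx": -0.08,"ry": 0,"rz": 0},
  {"x": 0,"y": 0,"z": 0,"rx": -0.08,"ry": 0,"rz": 0},
  {"x": 0,"y": 0,"z": 0,"rx": -0.06,"ry": 0,"rz": 0},
  {"x": 0,"y": 0,"z": 0,"rx": -0.04,"ry": 0,"rz": 0},
  {"x": 0,"y": 0,"z": 0,"rx": 0,"ry": 0,"rz": 0},
  {"x": 0,"y": 0,"z": 0,"rx": 0,"ry": 0,"rz": 0},
])

```text
time_s: 51.5
ee_pos: [608.8, -144.8, 167.4]
ee_rot: [153.2, -0.0, 2.5]
force: [1.3, -0.1, -3.8]
gripper_width: 23.6
gripper_force: 40.0
```

```bash
python3 - <<'E'
from h import *
s=state(); print(s["time_s"],tostop(s["ee_pos"][:2]),s["ee_pos"],s["ee_rot"])
for n in("scene","top"):
    f=grab_frame(n); P,v,u=pts(f); c=cols(f,P,v,u)
    m=((c[:,0]<4)|(c[:,0]>172))&(c[:,1]>150)&(c[:,2]>60)&(P[:,0]>500)&(P[:,0]<680)&(P[:,1]<60)&(P[:,1]>-330)&(P[:,2]<220)
    im=np.zeros((480,640),np.uint8); im[v[m],u[m]]=1; N,lab,st,_=cv2.connectedComponentsWithStats(im)
    for k in range(1,N):
        j=m&(lab[v,u]==k)
        if j.sum()>=15: print(n,"red",j.sum(),P[j].mean(0).round(0),P[j].min(0).round(0),P[j].max(0).round(0))
    print(tray2(f,"orange"))
E
```

```text
51.5 [-63.85383535   4.90278974] [ 608.79686779 -144.77543193  167.37462839] [ 1.53157072e+02 -2.54157345e-02  2.50354288e+00]
scene red 79 [ 615. -161.  129.] [ 594. -191.  111.] [645. -30. 219.]
(array([609.1, -75.2, 131.7, 138. ,   3. , 423. ]), array([-60.7,  74.4]))
top red 89 [ 602. -182.  141.] [ 590. -199.  119.] [ 628. -161.  189.]
(array([ 546.1, -109.3,   22.7,   77.4,   20.3,   61. ]), array([-125.1,   43. ]))
```

Request:
move_arm([
  {"x": 0,"y": 0,"z": 0,"rx": -0.05,"ry": 0,"rz": 0},
  {"x": 0,"y": 0,"z": 0,"rx": -0.05,"ry": 0,"rz": 0},
  {"x": 0,"y": 0,"z": 0,"rx": -0.05,"ry": 0,"rz": 0},
  {"x": 3,"y": 0,"z": 0,"rx": 0,"ry": 0,"rz": 0},
  {"x": -6,"y": 0,"z": 0,"rx": 0,"ry": 0,"rz": 0},
  {"x": 6,"y": 0,"z": 0,"rx": 0,"ry": 0,"rz": 0},
  {"x": -3,"y": 0,"z": 0,"rx": 0,"ry": 0,"rz": 0},
  {"x": 0,"y": 0,"z": 0,"rx": 0,"ry": 0,"rz": 0},
  {"x": 0,"y": 0,"z": 0,"rx": 0,"ry": 0,"rz": 0},
])

```text
time_s: 52.5
ee_pos: [608.5, -146.0, 167.5]
ee_rot: [144.5, -0.0, 2.4]
force: [0.2, -0.7, -3.1]
gripper_width: 23.6
gripper_force: 40.0
```

```bash
cat > red.py <<'E'
from h import *
s=state(); print(s["time_s"],tostop(s["ee_pos"][:2]),s["ee_pos"],s["ee_rot"])
for n in("scene","top"):
    f=grab_frame(n); P,v,u=pts(f); c=cols(f,P,v,u)
    m=((c[:,0]<4)|(c[:,0]>172))&(c[:,1]>150)&(c[:,2]>60)&(P[:,0]>500)&(P[:,0]<680)&(P[:,1]<60)&(P[:,1]>-330)&(P[:,2]<170)
    im=np.zeros((480,640),np.uint8); im[v[m],u[m]]=1; N,lab,st,_=cv2.connectedComponentsWithStats(im)
    for k in range(1,N):
        j=m&(lab[v,u]==k)
        if j.sum()>=15: print(n,"red",j.sum(),np.median(P[j],0).round(0),P[j].min(0).round(0),P[j].max(0).round(0))
    print(tray2(f,"orange"),tray2(f,"blue"))
E
python3 red.py
```

```text
52.5 [-64.23779338   3.68248881] [ 608.46434745 -146.01074095  167.50388328] [ 1.44485198e+02 -1.56526695e-02  2.42244968e+00]
(array([609.1, -77.4, 131.5, 142.8,   2.6, 473. ]), array([-60.7,  72.2])) (array([ 667.6, -203.6,  169. ,   30. ,   -2.8,   95. ]), array([ -7.6, -56.4]))
top red 105 [ 602. -192.  145.] [ 588. -209.  127.] [ 630. -173.  164.]
(array([557.5, -73.6, 136.2,  53.8, -16.2,  95. ]), array([-112.2,   78.2])) (array([ 569.7, -220.6,   52.3,  129.4,    6.1,  111. ]), array([-106.1,  -69.2]))
```

Request:
move_arm([
  {"x": 0,"y": 0,"z": -12,"rx": 0,"ry": 0,"rz": 0},
  {"x": 0,"y": 0,"z": 12,"rx": 0,"ry": 0,"rz": 0},
  {"x": 0,"y": 0,"z": -12,"rx": 0,"ry": 0,"rz": 0},
  {"x": 0,"y": 0,"z": 12,"rx": 0,"ry": 0,"rz": 0},
  {"x": 0,"y": 8,"z": 0,"rx": 0,"ry": 0,"rz": 0},
  {"x": 0,"y": -8,"z": 0,"rx": 0,"ry": 0,"rz": 0},
  {"x": 0,"y": 8,"z": 0,"rx": 0,"ry": 0,"rz": 0},
  {"x": 0,"y": -8,"z": 0,"rx": 0,"ry": 0,"rz": 0},
  {"x": 0,"y": 0,"z": 0,"rx": 0,"ry": 0,"rz": 0},
  {"x": 0,"y": 0,"z": 0,"rx": 0,"ry": 0,"rz": 0},
])

```text
time_s: 53.6
ee_pos: [608.5, -145.4, 167.1]
ee_rot: [144.5, 0.0, 2.5]
force: [-0.0, -0.2, -3.9]
gripper_width: 24.1
gripper_force: 40.0
```

```bash
python3 red.py
```

```text
53.6 [-64.13933273   4.2505982 ] [ 608.53893178 -145.43900679  167.14352231] [1.44469096e+02 2.72716623e-02 2.48370986e+00]
scene red 40 [615. -40.  34.] [599. -52.  30.] [631. -29.  36.]
(array([609. , -76.2, 130. , 140.8,   2.5, 464. ]), array([-60.8,  73.4])) (array([ 667. , -216.5,  137. ,   29.8,   -2.8,   98. ]), array([ -8.7, -69.2]))
top red 47 [604. -36.  33.] [595. -49.  20.] [619. -22.  43.]
(array([579. , -79.9,  78.1, 125.8,   4.5,  96. ]), array([-90.9,  71. ])) (array([ 570.5, -220.8,   51.6,  127.7,    4.2,  107. ]), array([-105.3,  -69.4]))
```

The knob stands upright in the orange tray at about (610,-38). Now I'll level the scoop and take it back.

Request:
move_arm([
  {"x": 0,"y": 0,"z": -8,"rx": 0.1,"ry": 0,"rz": 0},
  {"x": 0,"y": 0,"z": -8,"rx": 0.12,"ry": 0,"rz": 0},
  {"x": 0,"y": 0,"z": -4,"rx": 0.12,"ry": 0,"rz": 0},
  {"x": 0,"y": 0,"z": 0,"rx": 0.12,"ry": 0,"rz": 0},
  {"x": 0,"y": 0,"z": 0,"rx": 0.1,"ry": 0,"rz": 0},
  {"x": 0,"y": 0,"z": 0,"rx": 0.06,"ry": 0,"rz": 0},
  {"x": 0,"y": 0,"z": 0,"rx": 0,"ry": 0,"rz": -0.1},
  {"x": 0,"y": 0,"z": 0,"rx": 0,"ry": 0,"rz": -0.1},
  {"x": 0,"y": 0,"z": 0,"rx": 0,"ry": 0,"rz": -0.105},
  {"x": 0,"y": 0,"z": 0,"rx": 0,"ry": 0,"rz": 0},
])

```text
time_s: 54.7
ee_pos: [607.7, -136.1, 184.4]
ee_rot: [179.9, 0.1, 19.9]
force: [-0.4, 0.4, -3.8]
gripper_width: 23.6
gripper_force: 40.0
```

Request:
move_arm([
  {"x": 1,"y": -15,"z": -5,"rx": 0,"ry": 0,"rz": 0},
  {"x": 2,"y": -30,"z": -5,"rx": 0,"ry": 0,"rz": 0},
  {"x": 2,"y": -34,"z": 0,"rx": 0,"ry": 0,"rz": 0},
  {"x": 2,"y": -34,"z": 0,"rx": 0,"ry": 0,"rz": 0},
  {"x": 2,"y": -34,"z": 0,"rx": 0,"ry": 0,"rz": 0},
  {"x": 2,"y": -34,"z": 0,"rx": 0,"ry": 0,"rz": 0},
  {"x": 2,"y": -34,"z": 0,"rx": 0,"ry": 0,"rz": 0},
  {"x": 2,"y": -34,"z": 0,"rx": 0,"ry": 0,"rz": 0},
  {"x": 2,"y": -34,"z": 0,"rx": 0,"ry": 0,"rz": 0},
  {"x": 2,"y": -34,"z": 0,"rx": 0,"ry": 0,"rz": 0},
])

```text
time_s: 55.7
ee_pos: [516.7, 170.7, 195.0]
ee_rot: [180.0, -0.0, 19.9]
force: [0.4, 0.2, -3.3]
gripper_width: 24.1
gripper_force: 40.0
```

Request:
move_arm([
  {"x": 2,"y": -34,"z": 0,"rx": 0,"ry": 0,"rz": 0},
  {"x": 2,"y": -34,"z": 0,"rx": 0,"ry": 0,"rz": 0},
  {"x": 2,"y": -28,"z": 0,"rx": 0,"ry": 0,"rz": 0},
  {"x": 1,"y": -15,"z": 0,"rx": 0,"ry": 0,"rz": 0},
  {"x": 0,"y": 0,"z": 0,"rx": 0,"ry": 0,"rz": 0},
  {"x": 0,"y": 0,"z": 0,"rx": 0,"ry": 0,"rz": 0},
])

```text
time_s: 56.3
ee_pos: [486.5, 275.2, 194.6]
ee_rot: [179.9, 0.0, 19.9]
force: [-0.3, -0.9, -4.2]
gripper_width: 24.0
gripper_force: 40.0
```

```bash
cat look.py | sed 's/^print.*//' >/dev/null; python3 look.py; python3 - <<'E'
from h import *
s=state(); yw=np.radians(s["ee_rot"][2]); d=np.array([476.0,298.8])-s["ee_pos"][:2]; print(d@[np.cos(yw),np.sin(yw)],d@[np.sin(yw),-np.cos(yw)])
for n in("scene","top"):
    f=grab_frame(n); P,v,u=pts(f); c=cols(f,P,v,u); zb=s["ee_pos"][2]-77
    m=(P[:,0]>340)&(P[:,0]<600)&(P[:,1]>180)&(P[:,1]<440)
    g=P[m&(c[:,0]>55)&(c[:,0]<85)&(c[:,1]>100)&(P[:,2]>zb+35)&(P[:,2]<zb+65)]; 
    A=np.c_[g[:,:2]-g[:,:2].mean(0),np.ones(len(g))]; 
    print("walls",len(g),cv2.minAreaRect(g[:,:2].astype(np.float32)))
    ma=P[m&(c[:,2]<70)&(c[:,1]<120)&(P[:,2]<10)]; print("mat",len(ma),cv2.minAreaRect(ma[:,:2].astype(np.float32)))
E
```

```text
56.3 [486.51170677 275.16229189 194.55707301] [1.79925790e+02 1.58912575e-02 1.99373531e+01] [28.4 17.6 93.5 -0.1 68.9 98.4]
(array([ 615.3, -218.2,  129.3,  141. ,    2.6,  357. ]), array([-60.5, -68.7])) (array([609.1, -76.1, 130.8, 140.6,   2.6, 510. ]), array([-60.7,  73.5]))
(array([ 611.9, -218.8,  134. ,  127. ,    2. ,  237. ]), array([-63.9, -69.2])) (array([606.8, -78. , 134.4, 129.1,   2.8, 253. ]), array([-63. ,  71.7]))
-2.0322679122677094 -26.494408972228072
walls 586 ((491.4289855957031, 274.1608581542969), (95.4354476928711, 191.7594757080078), 20.510574340820312)
mat 2796 ((430.96063232421875, 283.4772033691406), (208.1658172607422, 222.2689666748047), 19.738115310668945)
walls 24 ((461.86529541015625, 245.5306396484375), (78.65078735351562, 207.7771759033203), 45.966697692871094)
mat 393 ((467.4669189453125, 297.178955078125), (127.34721374511719, 216.03524780273438), 17.3138370513916)
```

Request:
move_arm([
  {"x": -1,"y": -12,"z": 0,"rx": 0,"ry": 0,"rz": 0},
  {"x": -1,"y": -14,"z": 0,"rx": 0,"ry": 0,"rz": 0},
  {"x": 0,"y": 0,"z": 15,"rx": 0,"ry": 0,"rz": 0},
  {"x": 0,"y": 0,"z": 25,"rx": 0,"ry": 0,"rz": 0},
  {"x": 0,"y": 0,"z": 25,"rx": 0,"ry": 0,"rz": 0},
  {"x": 0,"y": 0,"z": 20,"rx": 0,"ry": 0,"rz": 0},
  {"x": 0,"y": 0,"z": 12,"rx": 0,"ry": 0,"rz": 0},
  {"x": 0,"y": 0,"z": 7,"rx": 0,"ry": 0,"rz": 0},
  {"x": 0,"y": 0,"z": 3,"rx": 0,"ry": 0,"rz": 0},
  {"x": 0,"y": 0,"z": 0,"rx": 0,"ry": 0,"rz": 0},
])

```text
time_s: 57.5
ee_pos: [476.2, 299.8, 87.8]
ee_rot: [-180.0, -0.0, 19.9]
force: [0.4, -0.8, -3.7]
gripper_width: 24.2
gripper_force: 40.0
```

Request:
move_arm([
  {"x": 0,"y": 0,"z": 2,"rx": 0,"ry": 0,"rz": 0},
  {"x": 0,"y": 0,"z": 2,"rx": 0,"ry": 0,"rz": 0},
  {"x": 0,"y": 0,"z": 1,"rx": 0,"ry": 0,"rz": 0},
  {"x": 0,"y": 0,"z": 0,"rx": 0,"ry": 0,"rz": 0},
])

```text
time_s: 57.9
ee_pos: [476.2, 299.5, 82.7]
ee_rot: [-180.0, -0.0, 19.9]
force: [0.3, 0.3, -2.7]
gripper_width: 23.8
gripper_force: 40.0
```

Request:
move_arm([
  {"x": 0,"y": 0,"z": 1,"rx": 0,"ry": 0,"rz": 0},
  {"x": 0,"y": 0,"z": 0.7,"rx": 0,"ry": 0,"rz": 0},
  {"x": 0,"y": 0,"z": 0,"rx": 0,"ry": 0,"rz": 0},
])

```text
time_s: 58.2
ee_pos: [477.0, 299.8, 82.3]
ee_rot: [-180.0, -0.2, 19.9]
force: [0.7, -1.6, 5.0]
gripper_width: 23.3
gripper_force: 40.0
```

Request:
move_arm([
  {"x": 0,"y": 0,"z": 0,"rx": 0,"ry": 0,"rz": 0},
  {"x": 0,"y": 0,"z": 0,"rx": 0,"ry": 0,"rz": 0},
  {"x": 0,"y": 0,"z": 0,"rx": 0,"ry": 0,"rz": 0},
  {"x": 0,"y": 0,"z": 0,"rx": 0,"ry": 0,"rz": 0},
  {"x": 0,"y": 0,"z": 0,"rx": 0,"ry": 0,"rz": 0},
  {"x": 0,"y": 0,"z": 0,"rx": 0,"ry": 0,"rz": 0},
  {"x": 0,"y": 0,"z": 0,"rx": 0,"ry": 0,"rz": 0},
  {"x": 0,"y": 0,"z": 0,"rx": 0,"ry": 0,"rz": 0},
], grip=1)

```text
time_s: 59.0
ee_pos: [476.0, 299.4, 80.7]
ee_rot: [180.0, 0.0, 19.9]
force: [-0.8, 0.3, -0.4]
gripper_width: 84.9
gripper_force: 0.0
```

Request:
move_arm([
  {"x": 0,"y": 0,"z": -10,"rx": 0,"ry": 0,"rz": 0},
  {"x": 0,"y": 0,"z": -25,"rx": 0,"ry": 0,"rz": 0},
  {"x": 0,"y": 0,"z": -30,"rx": 0,"ry": 0,"rz": 0},
  {"x": 0,"y": 0,"z": -35,"rx": 0,"ry": 0,"rz": 0},
  {"x": 0,"y": 0,"z": -35,"rx": 0,"ry": 0,"rz": 0},
  {"x": 0,"y": 20,"z": -10,"rx": 0,"ry": 0,"rz": 0},
  {"x": 0,"y": 30,"z": 0,"rx": 0,"ry": 0,"rz": 0},
  {"x": 0,"y": 30,"z": 0,"rx": 0,"ry": 0,"rz": 0},
  {"x": 0,"y": 30,"z": 0,"rx": 0,"ry": 0,"rz": 0},
  {"x": 0,"y": 30,"z": 0,"rx": 0,"ry": 0,"rz": 0},
])

```text
time_s: 60.0
ee_pos: [524.0, 166.7, 226.7]
ee_rot: [180.0, -0.1, 19.9]
force: [0.5, -0.4, 1.0]
gripper_width: 91.3
gripper_force: 0.0
```

```bash
python3 look.py; python3 red.py|grep red; python3 brass.py | grep top; python3 - <<'E'
from h import *
for n in("scene","top"):
    f=grab_frame(n); P,v,u=pts(f); c=cols(f,P,v,u)
    m=(P[:,0]>340)&(P[:,0]<600)&(P[:,1]>180)&(P[:,1]<440)
    g=P[m&(c[:,0]>55)&(c[:,0]<85)&(c[:,1]>100)&(P[:,2]>35)&(P[:,2]<62)]; print("walls",cv2.minAreaRect(g[:,:2].astype(np.float32)),g[:,2].max())
    if n=="scene": save(f,"z.png")
    for b,(x0,x1,y0,y1) in {"glue":(380,460,60,130),"stamp":(360,450,-410,-330)}.items():
        q=P[(P[:,0]>x0)&(P[:,0]<x1)&(P[:,1]>y0)&(P[:,1]<y1)&(P[:,2]>15)&(P[:,2]<110)]; print(b,len(q),q.min(0),q.max(0))
E
```

```text
60.0 [523.99227552 166.71670197 226.73742207] [ 1.79988213e+02 -6.74327771e-02  1.99422228e+01] [16.5 15.6 91.7 -0.  72.6 86.5]
(array([ 615.4, -218.2,  129. ,  145.7,    1.8,  345. ]), array([-60.3, -68.7])) (array([609. , -77. , 130.7, 143.9,   2.4, 497. ]), array([-60.8,  72.6]))
(array([ 611.3, -218.9,  136.2,  127.7,    2.1,  233. ]), array([-64.4, -69.3])) (array([606.9, -77.8, 134.6, 128.4,   2.9, 248. ]), array([-62.9,  71.9]))
scene red 40 [616. -39.  34.] [599. -53.  28.] [631. -27.  38.]
top red 83 [611. -36.  33.] [594. -49.  18.] [630. -20.  42.]
top brass 942 [608. -83.   7.] [321 178  37  35]
top brass 10 [ 654. -208.   18.] [377 178   3   4]
top brass 13 [ 635. -272.   17.] [396 183   4   4]
top brass 11 [ 613. -216.   17.] [380 190   3   4]
top brass 9 [ 607. -194.   18.] [374 192   3   4]
top brass 10 [ 595. -255.   19.] [392 195   3   4]
top brass 12 [ 585. -213.   18.] [379 198   4   4]
top red 82 [594. -49.  23.] [629. -19.  46.]
walls ((480.7720947265625, 299.2767333984375), (95.01202392578125, 194.55210876464844), 20.0627498626709) 56.71310985971767
glue 362 [380.32486001  60.97149914  15.01022663] [440.33339614 108.39634319  99.20740309]
stamp 18 [ 382.66079818 -366.56449312   16.88455693] [ 411.16643688 -343.39840192   47.79414223]
walls ((468.91143798828125, 318.3209228515625), (94.14215850830078, 142.7864990234375), 20.178634643554688) 59.827000085741474Traceback (most recent call last):
  File "<stdin>", line 8, in <module>
    return umr_minimum(a, axis, None, out, keepdims, initial, where)
ValueError: zero-size array to reduction operation minimum which has no identity
```

View pics/z.png

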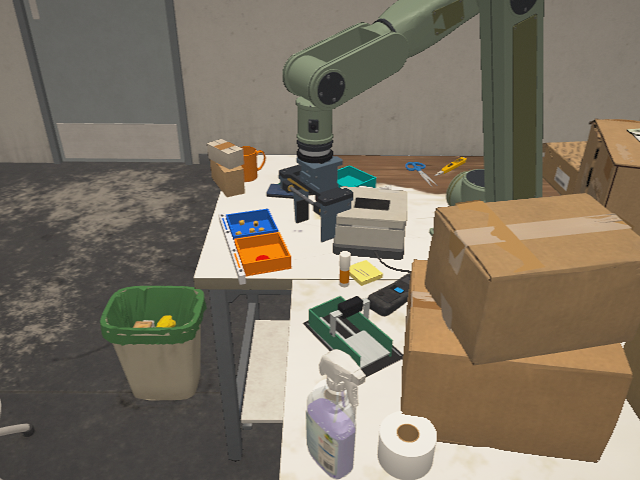

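The picture shows an empty scoop upright on its mat (352,335), six spacers in the blue tray (250,225), and the knob in the orange one (262,258). Both trays are tight in their corners and the glue stick hasn't moved. Handing in.

```bash
python3 -c "from workcell import *; print(job_done())"
```

```text
the job is handed in; nothing more can be done
None
```

The job is handed in: both trays are tight in their corners, all six spacers are in the blue tray, the knob was tipped into the orange tray after them, the empty scoop is upright on its mat, and the glue stick is in place, while the stamp, hidden by the gripper in the last picture, was never approached.

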